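# Hang up the strainers to drain, nested over the drip pan

## Robot

A 6-joint arm with a two-finger parallel gripper is mounted at the origin on the work surface. World frame = base frame: x ahead of the robot, y to its left, z up, the work surface at z = 0. Lengths are in m, angles in degrees, forces in N, time in s.
With the tool pointing down it reaches from about 0.35 to 0.95 m from the base axis. Payload 17.4 kg.
Tool frame: the origin (TCP) lies midway between the tips of the shut fingers; the grasp point (between the pads) lies 19 mm behind it; x points along the fingers, y is the direction in which the jaws open and shut, and the axes are right-handed (so a half turn about x gives the same grasp; the last joint's range is limited). The gripper opens to 93 mm and grips with 3 to 60 N. Pads are 15 mm wide; open, the fingers measure 128 mm over their backs; the gripper's body (75 mm by 188 mm) begins 65 mm behind the grasp point.
Start: joints at [-69.775, 6.646, 82.598, -0, 90.757, -2.166], TCP at [0.257, -0.624, 0.219] pointing down, gripper open.
Joint ranges: [-162.19, 162.19], [-47.58, 125.68], [4.15, 143.07], [-65.23, 245.23], [0.69, 171.88], [-170.13, 170.13]. Speed limits (degrees/s): [108.29, 108.29, 127.2, 180, 180, 180].

## Interface

Orientations are given as [roll, pitch, yaw] about the fixed x, y, z axes, in that order (R = Rz(yaw) Ry(pitch) Rx(roll)).
In Python, from rig import robot gives the robot as it stands. The module is installed in compiled form; this text tells all that it offers.
- The arm moves only by the tool drive_tool, never from a script. Its argument "deltas" is a list of rows, each an object with "angular": the turn, a rotation vector about the tool's x, y, z scaled (see below), a list of three; "travel": the shift along the tool's x, y, z scaled (see below), a list of three; "jaw": the opening, from 0 (shut) to 1 (fully open). In form: [{"angular": [ax, ay, az], "travel": [tx, ty, tz], "jaw": jaw}, ...]. A call has 1 to 20 rows; each row shifts and turns the commanded pose from where the row before left it, along the tool's axes as they then stand; what a row does not reach is not made up. The controller multiplies each number of a shift by 5 cm and each number of a turn by 360 degrees. A row lasts 1/10 s, in which the tool goes at most 50 mm and 8.59 degrees, less where a joint would pass 70% of its speed; a pose out of reach is approached as far as the arm can. A call with a number of a shift or a turn outside -1 to 1 is refused whole. A call with a gripper value outside its range is refused whole. The fingers move at their own pace and stop on an object; "grip_force" is the grip in N (left out, the last holds). Time passes only in rows, so rows that do not move let the fingers close. It gives the time, the measured TCP pose, the force and the opening at its end, in the units of the state.
- robot.state(): the state, without advancing time (a new reading comes with each control period).
- robot.camera(name): name is "scene" or "side" or "wrist"; returns a dict with "frame" (384x512x3 uint8, blue, green, red), "z_map" (384x512 float32, m along the optical axis (not along the pixel's ray), 0 where there is no reading), "fx", "fy", "cx", "cy" (pixels), "k1" (the pictures are not rectified: a ray, as slopes to the right and down, at radius r is drawn at 1 + k1 r^2 times it, then the intrinsics apply), "pose" (4x4, takes a point from camera to world coordinates). Camera axes: x right, y up, looking along -z (the intrinsics and any distortion apply to the point x, -y, -z); pixel columns grow to the right and rows downward; lengths in m; the calibration is good to about 2 mm. A picture is of the moment at which its call begins.
- robot.hand_in(): hands the job in, once; it reports no verdict.
The state is a dict: "time": time; "joint_pos": joint angles; "joint_vel": joint speeds; "joint_efforts": joint torques, N m; "ee_pos": TCP position; "tcp_rot": TCP orientation; "wrist_force": force on the tool from outside, world axes, zero at the start; "moment": the same for the moment, N m; "width": opening from 0.0 (shut) to 1.0 (fully open).
Only numpy, scipy, OpenCV 4.12 (cv2) and the standard library are available. Lean on these libraries where they do the work, as an engineer would, in place of code of your own. Each camera call takes 0.05 s, during which the arm holds its last target. There are 200 camera calls.

## Task

First slide the heavy drip pan along the bench until it sits square and centred beneath the hanging stretch of the hook, without lifting it. Then take the strainers that stand in the draining rack and hang them one by one on the hook between its turned-up tip and the stop, the largest first, each smaller one slid up so that its bowl nests inside the mouth of the next larger one. Leave the tub, the jug and the carton alone; at the end the pan must still be square under the hook and all the strainers hanging still.

Things in the scene. Friction and masses are not known exactly. Their poses are not given: they have to be found in the camera images.
- hook: Fixed steel hook stand. Origin on the bench at the axis of its post, 20 mm thick; the 10 mm thick foot (100 x 160 mm) reaches 15 mm from it to -x. From the post's top one level flat bar, 14 mm wide, 6 mm thick, top face 260 mm above the bench, runs 223 mm along this body's -x to an upturned tip. Strainers hang between tip and stop. y is sideways, z up.
- hook_mid (a point): Middle of the bar's hanging stretch, on its top face. 57.5 mm from it to -x is the centre of the upturned tip (14 mm wide), as far to +x that of the stop (26 mm wide); both 5 mm thick, rising 12 mm above the bar. x points along the bar to the post, 165.5 mm away; z up.
- pan: Heavy open metal drip pan on the bench (1.3 to 1.9 kg, slides with 6 to 20 N), 220 x 220 mm outside, 50 mm high; upright walls 4 mm thick. Origin: centre of its underside. It starts on the tip's side of the hook, short of its place and askew. In place its sides are parallel and square to the bar and its middle under hook_mid; it then clears the post.
- rack: Fixed draining rack: grey base 214 mm (x) by 170 mm (y), 8 mm thick, with five inverted-U wires (44 mm wide in y, 62 mm high) 46 mm apart along x, making four slots in which the strainers stand upright, handles up, mouths to the rack's -x. Origin under the centre of the base.
- strainer_1: Steel strainer, 1 of 4 in size (1 is largest), may be absent. Rectangular shallow bowl 140 mm wide (y), 104 high (z), 32 deep (x), walls 3 mm, mouth to its -x. A flat upright handle ends in a loop above. Origin: bottom of the bowl, mid-width, in the handle's plane, 12 mm behind the mouth, 20 mm ahead of the back. 260 g. Its mouth must face the hook's tip (x as hook_mid's) to nest.
- strainer_1_eye (a point): Middle of the underside of the top bar of strainer_1's loop, 157 mm above its origin, the point that rests on the hook bar; axes as the body. Loop 52 mm wide (y) and 52 high outside, bars 6 mm wide, 8 mm thick (x), opening 40 x 40 mm, top bar 16 mm thick (x) over its middle 36 mm; top 6 mm above this point. In every size the bowl's centre is 105 mm below, so smaller bowls fit into larger mouths.
- strainer_2: Steel strainer, 2 of 4 in size (1 is largest), may be absent. Rectangular shallow bowl 116 mm wide (y), 88 high (z), 32 deep (x), walls 3 mm, mouth to its -x. A flat upright handle ends in a loop above. Origin: bottom of the bowl, mid-width, in the handle's plane, 12 mm behind the mouth, 20 mm ahead of the back. 210 g. Its mouth must face the hook's tip (x as hook_mid's) to nest.
- strainer_2_eye (a point): Middle of the underside of the top bar of strainer_2's loop, 149 mm above its origin, the point that rests on the hook bar; axes as the body. Loop 52 mm wide (y) and 52 high outside, bars 6 mm wide, 8 mm thick (x), opening 40 x 40 mm, top bar 16 mm thick (x) over its middle 36 mm; top 6 mm above this point. In every size the bowl's centre is 105 mm below, so smaller bowls fit into larger mouths.
- strainer_3: Steel strainer, 3 of 4 in size (1 is largest), may be absent. Rectangular shallow bowl 92 mm wide (y), 72 high (z), 32 deep (x), walls 3 mm, mouth to its -x. A flat upright handle ends in a loop above. Origin: bottom of the bowl, mid-width, in the handle's plane, 12 mm behind the mouth, 20 mm ahead of the back. 170 g. Its mouth must face the hook's tip (x as hook_mid's) to nest.
- strainer_3_eye (a point): Middle of the underside of the top bar of strainer_3's loop, 141 mm above its origin, the point that rests on the hook bar; axes as the body. Loop 52 mm wide (y) and 52 high outside, bars 6 mm wide, 8 mm thick (x), opening 40 x 40 mm, top bar 16 mm thick (x) over its middle 36 mm; top 6 mm above this point. In every size the bowl's centre is 105 mm below, so smaller bowls fit into larger mouths.
- strainer_4: Steel strainer, 4 of 4 in size (1 is largest), may be absent. Rectangular shallow bowl 68 mm wide (y), 56 high (z), 32 deep (x), walls 3 mm, mouth to its -x. A flat upright handle ends in a loop above. Origin: bottom of the bowl, mid-width, in the handle's plane, 12 mm behind the mouth, 20 mm ahead of the back. 130 g. Its mouth must face the hook's tip (x as hook_mid's) to nest.
- strainer_4_eye (a point): Middle of the underside of the top bar of strainer_4's loop, 133 mm above its origin, the point that rests on the hook bar; axes as the body. Loop 52 mm wide (y) and 52 high outside, bars 6 mm wide, 8 mm thick (x), opening 40 x 40 mm, top bar 16 mm thick (x) over its middle 36 mm; top 6 mm above this point. In every size the bowl's centre is 105 mm below, so smaller bowls fit into larger mouths.
- tub: White food tub with a blue lid, 130 x 170 x 97 mm, a bystander to leave where it stands. Origin at the centre of its underside.
- jug: White round bottle with a green cap, 90 mm in diameter, 190 mm high, a bystander to leave where it stands. Origin at the centre of its underside.
- carton: Tall paper carton, 70 x 70 x 150 mm, a bystander to leave where it stands. Origin at the centre of its underside.

How it is judged (in metres and radians):
On the way, in this order (a step that is already met when the one before it is completed fails the run):
1. the drip pan stands square and centred beneath the hook's hanging stretch, let go (horizontal distance between pan and hook_mid below 0.03 m and angle between the x axis of pan and the x axis of hook_mid, either way round below 0.17 rad and height (world z) of pan below 0.006 m and contact force between the fingers and pan below 0.3 N), for 0.2 s.
2. strainer_1 hangs on the hook and is let go (x of strainer_1_eye in the frame of hook_mid between -0.056 and 0.056 m and y of strainer_1_eye in the frame of hook_mid between -0.018 and 0.018 m and z of strainer_1_eye in the frame of hook_mid between -0.006 and 0.008 m and angle between strainer_1's own z axis and vertical below 0.25 rad and contact force between the fingers and strainer_1 below 0.3 N), for 0.2 s.
3. strainer_2 hangs on the hook and is let go (x of strainer_2_eye in the frame of hook_mid between -0.056 and 0.056 m and y of strainer_2_eye in the frame of hook_mid between -0.018 and 0.018 m and z of strainer_2_eye in the frame of hook_mid between -0.006 and 0.008 m and angle between strainer_2's own z axis and vertical below 0.25 rad and contact force between the fingers and strainer_2 below 0.3 N), for 0.2 s.
4. strainer_3 hangs on the hook and is let go (x of strainer_3_eye in the frame of hook_mid between -0.056 and 0.056 m and y of strainer_3_eye in the frame of hook_mid between -0.018 and 0.018 m and z of strainer_3_eye in the frame of hook_mid between -0.006 and 0.008 m and angle between strainer_3's own z axis and vertical below 0.25 rad and contact force between the fingers and strainer_3 below 0.3 N), for 0.2 s.
5. strainer_4 hangs on the hook and is let go (x of strainer_4_eye in the frame of hook_mid between -0.056 and 0.056 m and y of strainer_4_eye in the frame of hook_mid between -0.018 and 0.018 m and z of strainer_4_eye in the frame of hook_mid between -0.006 and 0.008 m and angle between strainer_4's own z axis and vertical below 0.25 rad and contact force between the fingers and strainer_4 below 0.3 N), for 0.2 s.
At the end, for the whole second after the job is handed in: Pan flat, its middle within 30 mm of below hook_mid, sides within 10 degrees of the bar. Each strainer rests by its loop on the bar between tip and stop, within 18 mm of its middle line, tilted under 14 degrees, free, still; smaller ones nearer the tip, each handle 6 to 28 mm from a larger one's (all of step 2 and all of step 3 and all of step 4 and all of step 5 and horizontal distance between pan and hook_mid below 0.03 m and angle between the x axis of pan and the x axis of hook_mid, either way round below 0.17 rad and height (world z) of pan below 0.006 m and linear speed of pan below 0.02 m/s and linear speed of each of strainer_1, strainer_2, strainer_3, strainer_4 below 0.03 m/s and x of strainer_1_eye in the frame of strainer_2 above 0.006 m and x of strainer_1_eye in the frame of strainer_2 between 0.006 and 0.028 m and x of each of strainer_1_eye, strainer_2_eye in the frame of strainer_3 above 0.006 m and (x of strainer_1_eye in the frame of strainer_3 between 0.006 and 0.028 m or x of strainer_2_eye in the frame of strainer_3 between 0.006 and 0.028 m) and x of each of strainer_1_eye, strainer_2_eye, strainer_3_eye in the frame of strainer_4 above 0.006 m and (x of strainer_1_eye in the frame of strainer_4 between 0.006 and 0.028 m or x of strainer_2_eye in the frame of strainer_4 between 0.006 and 0.028 m or x of strainer_3_eye in the frame of strainer_4 between 0.006 and 0.028 m)); the robot touches nothing.
It fails at once if the pan is lifted or tipped (height (world z) of pan above 0.025 m or angle between pan's own z axis and vertical above 0.2 rad).
It fails at once if a bystander is moved more than 30 mm or tipped (distance of any of tub, jug, carton from where it was at the start of the episode above 0.03 m or angle between any of tub, jug, carton's own z axis and vertical above 0.3 rad).
Of strainer_1, strainer_2, strainer_3, strainer_4 only 3 to 4 are there at a start; the rules pass over those that are not, and their reading is None.
At some moment in a run one of pan may be knocked a few centimetres aside while the robot is not near it.
It also fails if it takes over 210 s, if anything falls off the work surface, if the arm or the gripper's body presses on something with over 40 N, if the wrist force passes 120 N, or if a joint passes its speed limit or range.

## Working session

There is one attempt and no reset: what is moved stays moved. The work goes in short steps, Python scripts to look and compute and a tool call to move; the robot and the scene stay as the last step left them, time stands still between calls to the robot, and variables do not carry over. Pictures are saved under pics/ and viewed, about 12 in all and at most 16, crops included, and the job is handed in when it is done.

Besides the shell and the picture viewer there is one more tool, called as name(argument=value, ...) on one line, values as JSON. drive_tool: Moves the arm, as the interface text tells. Its arguments: {"type":"object","properties":{"deltas":{"type":"array","items":{"type":"object","properties":{"angular":{"type":"array","items":{"type":"number"}},"travel":{"type":"array","items":{"type":"number"}},"jaw":{"type":"number"}}}},"grip_force":{"type":"number"}},"required":["deltas"]}

```bash
mkdir -p pics; cat > h.py <<'E'
import numpy as np, cv2
from scipy.spatial.transform import Rotation as R
from rig import robot
def cloud(c):
    h,w=c["z_map"].shape
    u,v=np.meshgrid(np.arange(w),np.arange(h))
    xd=(u-c["cx"])/c["fx"]; yd=(v-c["cy"])/c["fy"]
    x,y=xd.copy(),yd.copy()
    for _ in range(10):
        f=1+c["k1"]*(x*x+y*y); x=xd/f; y=yd/f
    z=c["z_map"]
    P=np.stack([x*z,-y*z,-z,np.ones_like(z)],-1)@np.array(c["pose"]).T
    P=P[...,:3]; P[z<=0]=np.nan
    return P
def snap(name,tag):
    c=robot.camera(name); np.save(f"pics/{tag}.npy",cloud(c)); cv2.imwrite(f"pics/{tag}.png",c["frame"])
    return c
E
python3 - <<'E'
from h import *
for n in("scene","side","wrist"):
    c=snap(n,n+"0"); print(n,np.round(c["pose"],3).tolist(),c["fx"],c["k1"])
a=cv2.imread("pics/scene0.png");b=cv2.imread("pics/side0.png")
cv2.imwrite("pics/s0big.png",cv2.resize(a,(800,600)))
print(robot.state())
E
```

```text
scene [[0.311, -0.553, 0.773, 1.664], [0.95, 0.165, -0.265, -0.375], [0.019, 0.817, 0.577, 0.92], [0.0, 0.0, 0.0, 1.0]] 385.7759886849479 -0.06479248151800134
side [[-0.979, 0.154, -0.132, 0.433], [-0.203, -0.722, 0.662, 0.979], [0.007, 0.675, 0.738, 1.279], [0.0, 0.0, 0.0, 1.0]] 476.9771758509022 -0.1845075457118451
wrist [[0.38, 0.89, 0.253, 0.327], [-0.925, 0.366, 0.103, -0.594], [-0.001, -0.273, 0.962, 0.384], [0.0, 0.0, 0.0, 1.0]] 322.187922931263 -0.04442877068773636
{'time': 0.15, 'joint_pos': array([-6.97753502e+01,  6.66798523e+00,  8.26242718e+01,  1.74892967e-04,
        9.07579004e+01, -2.16638795e+00]), 'joint_vel': array([-0.00553459,  0.00800981, -0.19002844, -0.00517426,  0.03735887,
        0.06343267]), 'joint_efforts': array([-8.37326861e-04, -7.21764922e+01, -6.22950125e+01,  7.78946327e-02,
        2.25239061e-02, -4.03211391e-05]), 'ee_pos': array([ 0.2570603 , -0.62397734,  0.2181018 ]), 'tcp_rot': array([-92.3661555 ,  89.94984227, 110.02488445]), 'wrist_force': array([-0.19128738,  0.20881153,  0.63626171]), 'moment': array([-0.0358916 ,  0.00779058, -0.02279492]), 'width': 1.0001032044495624}
```

View pics/s0big.png

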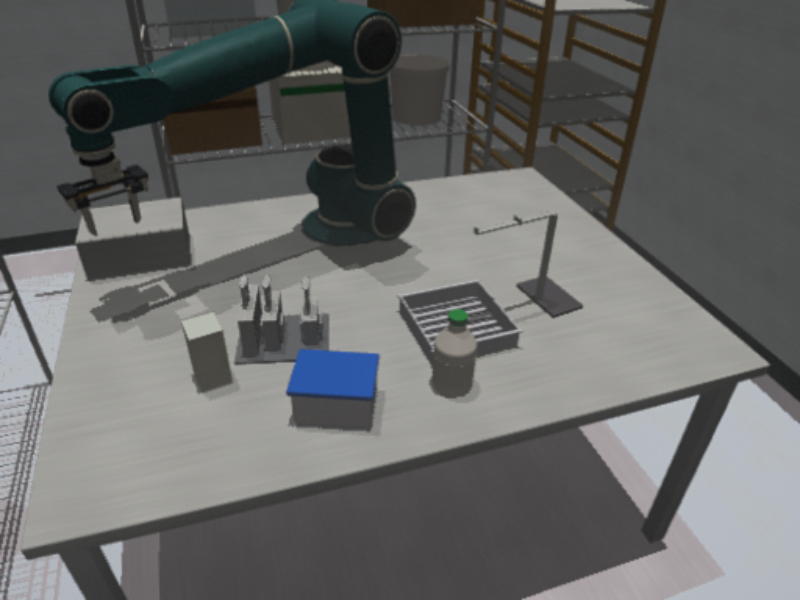

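View pics/side0.png

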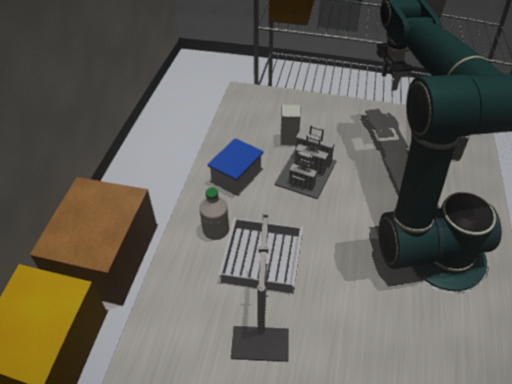

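Scene picture: three strainers in the rack (px 245–305, 280–350), pan at (460,320), hook post at (545,260), tip at (477,232), the jug in front of the pan, tub and carton around the rack. Next I'll fuse the clouds into a top-down map.

```bash
python3 - <<'E'
from h import *
P=np.concatenate([np.load(f"pics/{n}0.npy").reshape(-1,3) for n in("scene","side")])
P=P[np.isfinite(P).all(1)]
# topdown: x 0.1..0.9 up, y -0.6..0.6 ; 600px/1.0m
s=660
H=np.zeros((600,800))
m=(P[:,2]>0.004)&(P[:,2]<0.3)
Q=P[m]; u=((0.6-Q[:,1])*s).astype(int); v=((0.95-Q[:,0])*s).astype(int)
ok=(u>=0)&(u<800)&(v>=0)&(v<600)
o=np.argsort(Q[ok,2]); uu,vv,zz=u[ok][o],v[ok][o],Q[ok,2][o]
for d in(0,1):
  for e in (0,1):
    H[np.clip(vv+d,0,599),np.clip(uu+e,0,799)]=zz
im=cv2.applyColorMap((H/0.28*255).clip(0,255).astype(np.uint8),cv2.COLORMAP_JET)
for g in np.arange(-0.6,0.61,0.1): cv2.line(im,(int((0.6-g)*s),0),(int((0.6-g)*s),599),(255,255,255),1); cv2.putText(im,f"y{g:.1f}",(int((0.6-g)*s),595),0,.35,(255,255,255))
for g in np.arange(0.1,0.95,0.1): cv2.line(im,(0,int((0.95-g)*s)),(799,int((0.95-g)*s)),(255,255,255),1); cv2.putText(im,f"x{g:.1f}",(2,int((0.95-g)*s)),0,.35,(255,255,255))
cv2.imwrite("pics/top0.png",im)
E
```

```text
(no output)
```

View pics/top0.png

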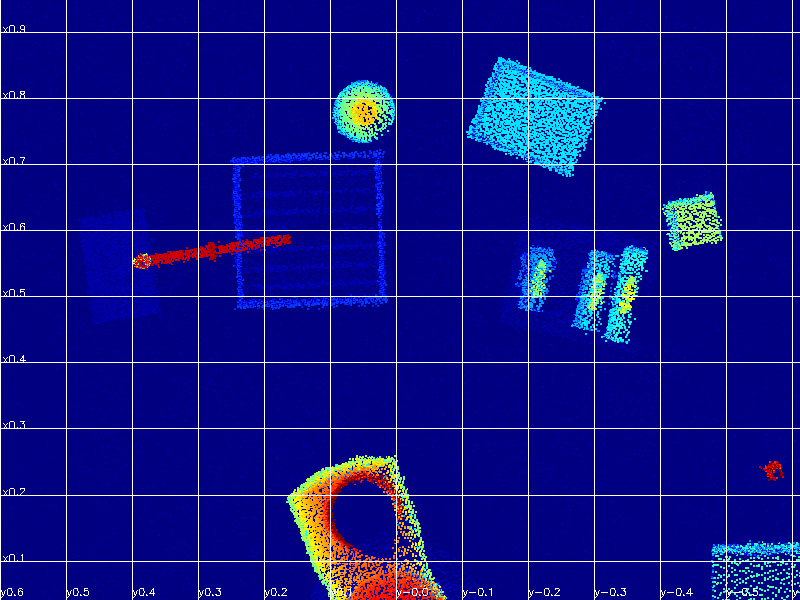

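Top-down map: hook post ≈(0.55,0.385), bar to ≈(0.588,0.165); pan centre ≈(0.60,0.13); three strainers at y≈-0.21, -0.30, -0.35; box obstacle in the corner x<0.12, y<-0.48. Next I'll fit these numerically.

```bash
cat >> h.py <<'E'
def box(P,zl,zh,x,y):
    return P[(P[:,2]>zl)&(P[:,2]<zh)&(P[:,0]>x[0])&(P[:,0]<x[1])&(P[:,1]>y[0])&(P[:,1]<y[1])]
def load(*t):
    P=np.concatenate([np.load(f"pics/{n}.npy").reshape(-1,3) for n in t]); return P[np.isfinite(P).all(1)]
def rect(Q):
    r=cv2.minAreaRect((Q[:,:2]*1000).astype(np.float32)); return np.round(np.array(r[0])),np.round(r[1]),round(r[2],1)
def hook(P):
    b=box(P,.25,.264,(.5,.65),(.14,.365)); c=b.mean(0); d=np.linalg.svd(b-c,full_matrices=False)[2][0]; d*=np.sign(d[1])
    t=(b-c)@d; return c,d,t
E
python3 - <<'E'
from h import *
for t in ("scene0","side0"):
    P=load(t); print(t,"bench z",np.median(box(P,-.02,.02,(.3,.4),(-.1,.2))[:,2]))
    print("pan",rect(box(P,.035,.06,(.45,.75),(-.02,.28))))
    c,d,tt=hook(P); print("bar",c.round(4),d.round(4),np.percentile(tt,[0,1,99,100]).round(3), "tip",(c+d*tt.min()).round(4))
    post=box(P,.05,.24,(.5,.6),(.34,.42)); print("post",len(post),post.mean(0).round(4))
    print("foot",rect(box(P,.006,.014,(.4,.7),(.33,.5))))
    up=box(P,.264,.28,(.5,.65),(.14,.365)); print("up",np.round(up[::max(1,len(up)//8)],3).tolist())
    for ys in ((-.25,-.18),(-.32,-.27),(-.4,-.32)):
        for zl,zh in((.03,.07),(.075,.085),(.09,.1),(.105,.12),(.125,.2)):
            q=box(P,zl,zh,(.4,.6),ys)
            if len(q)>5: print(ys,zl,len(q),rect(q),"zmax",q[:,2].max().round(3))
    print("rackbase",rect(box(P,.004,.014,(.35,.68),(-.42,-.12))))
E
```

```text
scene0 bench z 0.0013878756743608278
pan (array([600., 132.]), array([236., 230.]), 0.9)
bar [0.5737 0.2629 0.2603] [-0.162   0.9868  0.0039] [-0.101 -0.099  0.101  0.104] tip [0.5901 0.1635 0.2599]
post 224 [0.5578 0.3814 0.1478]
foot (array([522., 411.]), array([161., 228.]), 84.4)
up [[0.56, 0.275, 0.274], [0.566, 0.276, 0.273], [0.569, 0.275, 0.271], [0.569, 0.317, 0.265], [0.58, 0.277, 0.272], [0.576, 0.276, 0.266], [0.583, 0.162, 0.274], [0.589, 0.163, 0.273], [0.594, 0.164, 0.272], [0.595, 0.165, 0.264]]
(-0.25, -0.18) 0.03 141 (array([ 532., -211.]), array([51., 96.]), 77.8) zmax 0.069
(-0.25, -0.18) 0.075 123 (array([ 527., -213.]), array([30., 97.]), 78.9) zmax 0.085
(-0.25, -0.18) 0.105 8 (array([ 530., -216.]), array([ 4., 52.]), 78.9) zmax 0.119
(-0.25, -0.18) 0.125 51 (array([ 530., -215.]), array([14., 50.]), 78.9) zmax 0.159
(-0.32, -0.27) 0.03 125 (array([ 507., -298.]), array([ 50., 129.]), 87.0) zmax 0.07
(-0.32, -0.27) 0.075 29 (array([ 504., -296.]), array([129.,  48.]), 0.1) zmax 0.085
(-0.32, -0.27) 0.09 146 (array([ 507., -298.]), array([ 33., 127.]), 76.6) zm
[... 1759 characters left out ...]
ay([ 504., -296.]), array([131.,  47.]), 0.7) zmax 0.1
(-0.32, -0.27) 0.105 42 (array([ 494., -299.]), array([109.,  32.]), 1.6) zmax 0.12
(-0.32, -0.27) 0.125 84 (array([ 509., -302.]), array([23., 52.]), 83.4) zmax 0.17
(-0.4, -0.32) 0.03 36 (array([ 505., -339.]), array([ 31., 144.]), 87.4) zmax 0.069
(-0.4, -0.32) 0.075 26 (array([ 504., -339.]), array([ 28., 144.]), 87.3) zmax 0.085
(-0.4, -0.32) 0.09 73 (array([ 504., -332.]), array([ 30., 140.]), 86.2) zmax 0.1
(-0.4, -0.32) 0.105 202 (array([ 503., -349.]), array([ 41., 141.]), 76.8) zmax 0.12
(-0.4, -0.32) 0.125 84 (array([ 503., -351.]), array([20., 54.]), 70.5) zmax 0.178
rackbase (array([ 515., -270.]), array([300., 329.]), 89.8)
```

Poses look consistent: strainers 1, 2 and 3 are present with widths of about 140, 116 and 92, and 4 is absent. hook_mid ≈(0.580,0.222), with hook x at yaw ≈99°. The pan needs about 93 mm along the hook x and about 7° of turn. I'll push its outer wall with the two open fingers, jaw axis parallel to the wall.

```bash
cat >> h.py <<'E'
MID=np.array([.580,.222,.260]); D=np.array([-.1585,.9874,0]); N=np.array([.9874,.1585,0])
def pose(x,y):
    x=np.array(x,float);x/=np.linalg.norm(x); y=np.array(y,float); y-=x*(x@y); y/=np.linalg.norm(y)
    return np.stack([x,y,np.cross(x,y)],1)
def plan(Rt,pts):
    s=robot.state(); R0=R.from_euler("xyz",s["tcp_rot"],degrees=True).as_matrix(); p=s["ee_pos"]
    print("now",np.round(p,4),"axes",np.round(R0,3).tolist(),"w",round(s["width"],3),"F",np.round(s["wrist_force"],1),"t",round(s["time"],2),"q",np.round(s["joint_pos"],0))
    best=None
    v=R.from_matrix(R0.T@Rt).as_rotvec(degrees=True); n=max(1,int(np.ceil(np.linalg.norm(v)/8)))
    print("rot total",np.round(v,2),"rows",n,"each",np.round(v/n/360,4))
    for q in pts:
        q=np.array(q); print("->",np.round(q,4),"travel units",np.round(Rt.T@(q-p)/.05,2)); p=q
E
python3 - <<'E'
from h import *
P=load("scene0","side0"); Q=box(P,.04,.056,(.45,.75),(-.02,.28))
from scipy.optimize import minimize
def cost(a):
    c,s=np.cos(a[2]),np.sin(a[2]); q=(Q[:,:2]-a[:2])@np.array([[c,-s],[s,c]])
    return np.minimum(np.abs(np.abs(q).max(1)-.108),.02).sum()
r=min((minimize(cost,[.6,.131,a0],method="Nelder-Mead") for a0 in(-.1,0,.1)),key=lambda r:r.fun); print(r.x[:2],np.degrees(r.x[2]),r.fun/len(Q))
t=np.radians(20); x=np.array([0,0,-np.cos(t)])+D*np.sin(t)
s=MID-D*.25; s[2]=.30
for y in(N,-N): plan(pose(x,y),[s,[s[0],s[1],.022]])
E
```

```text
[0.60244249 0.13237317] 2.1950297632872693 0.002850622723015484
now [ 0.2571 -0.624   0.2181] axes [[-0.0, 0.381, -0.925], [0.001, -0.925, -0.381], [-1.0, -0.001, -0.0]] w 1.0 F [-0.2  0.2  0.6] t 0.15 q [-70.   7.  83.   0.  91.  -2.]
rot total [-75.9   16.87 -13.34] rows 10 each [-0.0211  0.0047 -0.0037]
-> [ 0.6196 -0.0249  0.3   ] travel units [  2.11   9.06 -10.6 ]
-> [ 0.6196 -0.0249  0.022 ] travel units [5.22 0.   1.9 ]
now [ 0.2571 -0.624   0.2181] axes [[-0.0, 0.381, -0.925], [0.001, -0.925, -0.381], [-1.0, -0.001, -0.0]] w 1.0 F [-0.2  0.2  0.6] t 0.15 q [-70.   7.  83.   0.  91.  -2.]
rot total [102.1  -14.21 -17.96] rows 14 each [ 0.0203 -0.0028 -0.0036]
-> [ 0.6196 -0.0249  0.3   ] travel units [ 2.11 -9.06 10.6 ]
-> [ 0.6196 -0.0249  0.022 ] travel units [ 5.22 -0.   -1.9 ]
```

drive_tool(deltas=[{"travel":[-1,0,0],"angular":[0,0,0],"jaw":1},{"travel":[-1,0,0],"angular":[0,0,0],"jaw":1},{"travel":[0,0,0],"angular":[-0.0211,0.0047,-0.0037],"jaw":1},{"travel":[0,0,0],"angular":[-0.0211,0.0047,-0.0037],"jaw":1},{"travel":[0,0,0],"angular":[-0.0211,0.0047,-0.0037],"jaw":1},{"travel":[0,0,0],"angular":[-0.0211,0.0047,-0.0037],"jaw":1},{"travel":[0,0,0],"angular":[-0.0211,0.0047,-0.0037],"jaw":1},{"travel":[0,0,0],"angular":[-0.0211,0.0047,-0.0037],"jaw":1},{"travel":[0,0,0],"angular":[-0.0211,0.0047,-0.0037],"jaw":1},{"travel":[0,0,0],"angular":[-0.0211,0.0047,-0.0037],"jaw":1},{"travel":[0,0,0],"angular":[-0.0211,0.0047,-0.0037],"jaw":1},{"travel":[0,0,0],"angular":[-0.0211,0.0047,-0.0037],"jaw":1},{"travel":[0,0,0],"angular":[0,0,0],"jaw":1}])

```text
time: 1.45
ee_pos: [0.2575, -0.6243, 0.3174]
tcp_rot: [179.8, 69.9, 99.1]
wrist_force: [-0.3, -0.2, -0.0]
width: 0.999
```

```bash
python3 - <<'E'
from h import *
t=np.radians(20); x=np.array([0,0,-np.cos(t)])+D*np.sin(t)
s=MID-D*.25; s[2]=.30; w=np.array([.45,-.40,.32])
plan(pose(x,N),[w,s,[s[0],s[1],.022]])
E
```

```text
now [ 0.2575 -0.6243  0.3174] axes [[-0.055, 0.987, 0.153], [0.339, 0.162, -0.927], [-0.939, 0.001, -0.344]] w 0.999 F [-0.3 -0.2 -0. ] t 1.45 q [-71.  19.  61.   4. 120. -79.]
rot total [ 0.22 -0.1   0.  ] rows 1 each [ 0.0006 -0.0003  0.    ]
-> [ 0.45 -0.4   0.32] travel units [ 1.26  4.51 -3.61]
-> [ 0.6196 -0.0249  0.3   ] travel units [ 2.73  4.54 -6.32]
-> [ 0.6196 -0.0249  0.022 ] travel units [5.22 0.   1.9 ]
```

drive_tool(deltas=[{"travel":[0.21,0.75,-0.6],"angular":[0,0,0],"jaw":1},{"travel":[0.21,0.75,-0.6],"angular":[0,0,0],"jaw":1},{"travel":[0.21,0.75,-0.6],"angular":[0,0,0],"jaw":1},{"travel":[0.21,0.75,-0.6],"angular":[0,0,0],"jaw":1},{"travel":[0.21,0.75,-0.6],"angular":[0,0,0],"jaw":1},{"travel":[0.21,0.75,-0.6],"angular":[0,0,0],"jaw":1}])

```text
time: 2.05
ee_pos: [0.4498, -0.3982, 0.3214]
tcp_rot: [179.9, 70.1, 98.8]
wrist_force: [0.4, -0.1, 0.1]
width: 1.0
```

```bash
python3 - <<'E'
from h import *
c=snap("wrist","w1"); P=load("w1"); print(np.round(c["pose"],2).tolist(),np.nanmin(P,0),np.nanmax(P,0))
for ys in ((-.25,-.18),(-.33,-.27),(-.4,-.32)):
    q=box(P,.14,.2,(.4,.6),ys); print(ys,len(q), len(q)>4 and rect(q), len(q) and q[:,2].max())
cv2.imwrite("pics/w1b.png",cv2.resize(cv2.imread("pics/w1.png"),(768,576)))
t=np.radians(20); x=np.array([0,0,-np.cos(t)])+D*np.sin(t)
s=MID-D*.25; s[2]=.30
plan(pose(x,N),[s,[s[0],s[1],.022]])
E
```

```text
[[0.99, -0.15, 0.01, 0.45], [0.15, 0.99, -0.07, -0.38], [0.0, 0.07, 1.0, 0.5], [0.0, 0.0, 0.0, 1.0]] [-0.03773817 -0.67073017 -0.00364779] [0.85600371 0.03478185 0.44090793]
(-0.25, -0.18) 642 (array([ 525., -216.]), array([16., 52.]), 77.9) 0.15756279281469293
(-0.33, -0.27) 654 (array([ 507., -301.]), array([16., 52.]), 77.3) 0.1658517117549782
(-0.4, -0.32) 708 (array([ 502., -350.]), array([16., 52.]), 77.3) 0.17406098343407095
now [ 0.4535 -0.3937  0.3219] axes [[-0.052, 0.987, 0.149], [0.338, 0.158, -0.928], [-0.94, 0.003, -0.341]] w 1.001 F [3.6 4.  1.5] t 2.1 q [-49.   7.  74.  12. 115. -54.]
rot total [ 0.03  0.04 -0.15] rows 1 each [ 0.0001  0.0001 -0.0004]
-> [ 0.6196 -0.0249  0.3   ] travel units [ 2.72  4.45 -6.2 ]
-> [ 0.6196 -0.0249  0.022 ] travel units [5.22 0.   1.9 ]
```

View pics/w1b.png

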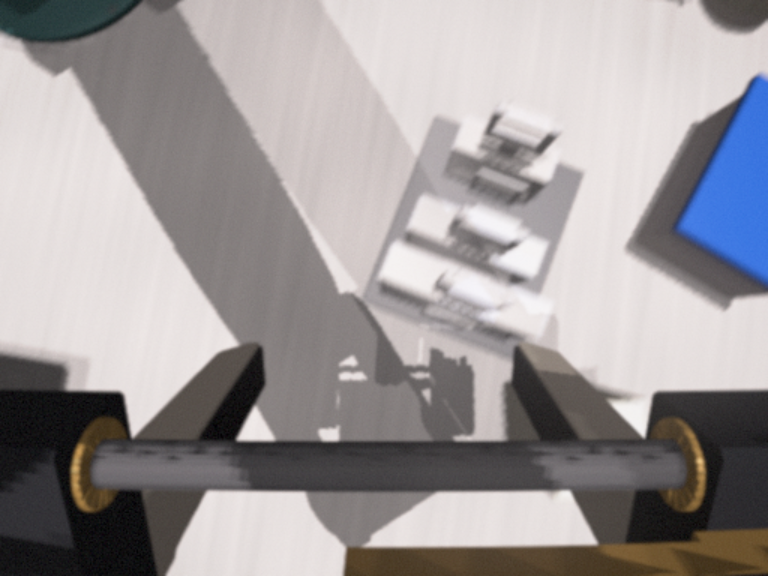

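Wrist picture: the three loops at px (520,130), (490,225) and (470,290), clearly in line with the rack. The cloud gives loop tops S3 (0.525,-0.216), S2 (0.507,-0.301), S1 (0.502,-0.350), with the thin axis at 77.5°. On to the pan.

drive_tool(deltas=[{"travel":[0.27,0.445,-0.62],"angular":[0,0,0],"jaw":1},{"travel":[0.27,0.445,-0.62],"angular":[0,0,0],"jaw":1},{"travel":[0.27,0.445,-0.62],"angular":[0,0,0],"jaw":1},{"travel":[0.27,0.445,-0.62],"angular":[0,0,0],"jaw":1},{"travel":[0.27,0.445,-0.62],"angular":[0,0,0],"jaw":1},{"travel":[0.27,0.445,-0.62],"angular":[0,0,0],"jaw":1},{"travel":[0.27,0.445,-0.62],"angular":[0,0,0],"jaw":1},{"travel":[0.27,0.445,-0.62],"angular":[0,0,0],"jaw":1},{"travel":[0.27,0.445,-0.62],"angular":[0,0,0],"jaw":1},{"travel":[0.27,0.445,-0.62],"angular":[0,0,0],"jaw":1},{"travel":[0,0,0],"angular":[0,0,0],"jaw":1}])

```text
time: 3.2
ee_pos: [0.6155, -0.0277, 0.3]
tcp_rot: [179.9, 70.0, 99.0]
wrist_force: [0.0, -0.9, -0.5]
width: 1.0
```

```bash
python3 - <<'E'
from h import *
c=snap("wrist","w2"); P=load("w2")
W=load("w1")
for nm,o,z in(("S3",(.525,-.216),.08),("S2",(.507,-.301),.096),("S1",(.502,-.350),.112)):
    u=np.array([.216,.976]); v=np.array([u[1],-u[0]])
    q=W[(abs(W[:,2]-z)<.008)]; r=q[:,:2]-np.array(o); a=r@u; b=r@v
    m=(abs(a)<.03)&(abs(b)<.08); print(nm,m.sum(),np.percentile(a[m],[1,10,50,90,99]).round(3),np.percentile(b[m],[1,99]).round(3))
q=box(P,.03,.06,(.4,.8),(-.02,.3)); print(len(q), len(q) and rect(q))
t=np.radians(20); x=np.array([0,0,-np.cos(t)])+D*np.sin(t)
s=MID-D*.25; s[2]=.022
plan(pose(x,N),[s,s+D*(.25-.118)])
E
```

```text
S3 1233 [-0.012 -0.01   0.     0.018  0.021] [-0.045  0.045]
S2 1510 [-0.012 -0.01  -0.002  0.015  0.02 ] [-0.057  0.058]
S1 2241 [-0.012 -0.01   0.001  0.017  0.02 ] [-0.069  0.069]
5633 (array([631., 124.]), array([291., 251.]), 2.1)
now [ 0.615  -0.0296  0.3002] axes [[-0.054, 0.987, 0.149], [0.337, 0.158, -0.928], [-0.94, 0.0, -0.342]] w 1.0 F [-0.   0.2  0.1] t 3.25 q [-14.   2.  81.  19. 104. -20.]
rot total [-0.02  0.02 -0.03] rows 1 each [-0.      0.0001 -0.0001]
-> [ 0.6196 -0.0249  0.022 ] travel units [5.25 0.11 1.83]
-> [0.5987 0.1055 0.022 ] travel units [ 0.9   0.   -2.48]
```

drive_tool(deltas=[{"travel":[0.75,0.015,0.26],"angular":[0,0,0],"jaw":1},{"travel":[0.75,0.015,0.26],"angular":[0,0,0],"jaw":1},{"travel":[0.75,0.015,0.26],"angular":[0,0,0],"jaw":1},{"travel":[0.75,0.015,0.26],"angular":[0,0,0],"jaw":1},{"travel":[0.75,0.015,0.26],"angular":[0,0,0],"jaw":1},{"travel":[0.75,0.015,0.26],"angular":[0,0,0],"jaw":1},{"travel":[0.75,0.015,0.26],"angular":[0,0,0],"jaw":1},{"travel":[0,0,0],"angular":[0,0,0],"jaw":1},{"travel":[0.045,0,-0.125],"angular":[0,0,0],"jaw":1},{"travel":[0.045,0,-0.125],"angular":[0,0,0],"jaw":1},{"travel":[0.045,0,-0.125],"angular":[0,0,0],"jaw":1},{"travel":[0.045,0,-0.125],"angular":[0,0,0],"jaw":1},{"travel":[0.045,0,-0.125],"angular":[0,0,0],"jaw":1},{"travel":[0.045,0,-0.125],"angular":[0,0,0],"jaw":1},{"travel":[0.045,0,-0.125],"angular":[0,0,0],"jaw":1},{"travel":[0.045,0,-0.125],"angular":[0,0,0],"jaw":1},{"travel":[0.045,0,-0.125],"angular":[0,0,0],"jaw":1},{"travel":[0.045,0,-0.125],"angular":[0,0,0],"jaw":1}])

```text
time: 5.05
ee_pos: [0.6098, 0.0389, 0.0235]
tcp_rot: [179.5, 70.1, 98.6]
wrist_force: [2.9, -7.6, 0.5]
width: 0.997
```

```bash
cat >> h.py <<'E'
def pan(*tags):
    from scipy.optimize import minimize
    P=load(*tags); Q=box(P,.04,.056,(.42,.75),(-.05,.37))
    Q=Q[~((abs((Q[:,:2]-MID[:2])@N[:2])<.12)&((Q[:,:2]-MID[:2])@D[:2]>.15))]
    def cost(a):
        c,s=np.cos(a[2]),np.sin(a[2]); q=(Q[:,:2]-a[:2])@np.array([[c,-s],[s,c]])
        return np.minimum(np.abs(np.abs(q).max(1)-.108),.02).sum()
    c0=np.median(Q[:,:2],0)
    r=min((minimize(cost,[c0[0]+i,c0[1]+j,a0],method="Nelder-Mead") for a0 in(-.15,0,.15,.3) for i in(-.03,0,.03) for j in (-.03,0,.03)),key=lambda r:r.fun)
    e=r.x[:2]-MID[:2]; print("pan",r.x[:2].round(4),"yaw",np.degrees(r.x[2]).round(2),"want 9.1; res",(r.fun/len(Q)).round(4),"off along D",(e@D[:2]).round(4),"N",(e@N[:2]).round(4),len(Q))
E
python3 - <<'E'
from h import *
snap("scene","s2"); snap("side","d2"); pan("s2","d2"); pan("s2"); pan("d2")
t=np.radians(20); x=np.array([0,0,-np.cos(t)])+D*np.sin(t)
s=MID-D*.118; s[2]=.022
plan(pose(x,N),[s])
E
```

```text
pan [0.5913 0.1584] yaw 5.59 want 9.1; res 0.0036 off along D -0.0646 N 0.0011 1191
pan [0.592  0.1563] yaw 5.07 want 9.1; res 0.0033 off along D -0.0667 N 0.0014 387
pan [0.5906 0.159 ] yaw 5.87 want 9.1; res 0.0035 off along D -0.0639 N 0.0005 804
now [0.6094 0.0396 0.0234] axes [[-0.052, 0.987, 0.151], [0.337, 0.159, -0.928], [-0.94, 0.002, -0.341]] w 1.002 F [ 1.3 -2.8  0.2] t 5.15 q [ -8.   9. 101.  20.  77. -23.]
rot total [ 0.1   0.07 -0.11] rows 1 each [ 0.0003  0.0002 -0.0003]
-> [0.5987 0.1055 0.022 ] travel units [ 0.48 -0.   -1.25]
```

drive_tool(deltas=[{"travel":[0.045,0,-0.125],"angular":[0,0,0],"jaw":1},{"travel":[0.045,0,-0.125],"angular":[0,0,0],"jaw":1},{"travel":[0.045,0,-0.125],"angular":[0,0,0],"jaw":1},{"travel":[0.045,0,-0.125],"angular":[0,0,0],"jaw":1},{"travel":[0.045,0,-0.125],"angular":[0,0,0],"jaw":1},{"travel":[0.045,0,-0.125],"angular":[0,0,0],"jaw":1},{"travel":[0.045,0,-0.125],"angular":[0,0,0],"jaw":1},{"travel":[0.045,0,-0.125],"angular":[0,0,0],"jaw":1},{"travel":[0.045,0,-0.125],"angular":[0,0,0],"jaw":1},{"travel":[0.02,0,-0.06],"angular":[0,0,0],"jaw":1},{"travel":[0.02,0,-0.06],"angular":[0,0,0],"jaw":1}])

```text
time: 6.25
ee_pos: [0.5987, 0.1039, 0.0233]
tcp_rot: [179.7, 70.1, 98.9]
wrist_force: [1.5, -7.6, 0.8]
width: 1.001
```

```bash
python3 - <<'E'
from h import *
snap("scene","s3"); snap("side","d3"); pan("s3","d3"); pan("d3")
P=load("d3"); q=box(P,-.01,.07,(.5,.7),(.04,.12)); 
t=np.radians(20); x=np.array([0,0,-np.cos(t)])+D*np.sin(t)
s=MID-D*.118; s[2]=.022; 
plan(pose(x,N),[s])
E
```

```text
pan [0.5744 0.2195] yaw 9.3 want 9.1; res 0.0034 off along D -0.0016 N -0.0059 1218
pan [0.5739 0.2201] yaw 9.05 want 9.1; res 0.0034 off along D -0.0009 N -0.0063 840
now [0.5986 0.1043 0.0233] axes [[-0.053, 0.987, 0.15], [0.337, 0.16, -0.928], [-0.94, 0.001, -0.341]] w 0.998 F [ 0.6 -4.6  0.1] t 6.35 q [ -2.   7. 103.  20.  75. -17.]
rot total [ 0.09  0.08 -0.06] rows 1 each [ 0.0002  0.0002 -0.0002]
-> [0.5987 0.1055 0.022 ] travel units [ 0.03  0.01 -0.01]
```

drive_tool(deltas=[{"travel":[-0.135,0,0.37],"angular":[0,0,0],"jaw":1},{"travel":[-0.135,0,0.37],"angular":[0,0,0],"jaw":1},{"travel":[-0.94,0,-0.34],"angular":[0,0,0],"jaw":1},{"travel":[-0.94,0,-0.34],"angular":[0,0,0],"jaw":1},{"travel":[-0.94,0,-0.34],"angular":[0,0,0],"jaw":1},{"travel":[-0.94,0,-0.34],"angular":[0,0,0],"jaw":1},{"travel":[-0.94,0,-0.34],"angular":[0,0,0],"jaw":1},{"travel":[-0.94,0,-0.34],"angular":[0,0,0],"jaw":1},{"travel":[0,0,0],"angular":[0,0,0],"jaw":1}])

```text
time: 7.25
ee_pos: [0.6052, 0.0653, 0.3309]
tcp_rot: [178.3, 70.1, 97.6]
wrist_force: [0.0, 0.2, 0.2]
width: 1.001
```

```bash
cat >> h.py <<'E'
A=np.radians(77.5); U=np.array([np.cos(A),np.sin(A),0]); V=np.array([np.sin(A),-np.cos(A),0])
RS=pose([0,0,-1],V); RH=pose([0,0,-1],N)
E
python3 - <<'E'
from h import *
plan(RS,[[.502,-.300,.30]])
E
```

```text
now [0.6052 0.0653 0.3309] axes [[-0.045, 0.987, 0.154], [0.337, 0.16, -0.928], [-0.94, 0.01, -0.34]] w 1.001 F [0.  0.2 0.2] t 7.25 q [ -6.  -1.  82.  20. 103. -11.]
rot total [ 21.59 -19.74   3.2 ] rows 4 each [ 0.015  -0.0137  0.0022]
-> [ 0.502 -0.3    0.3  ] travel units [ 0.62 -0.43  7.58]
```

drive_tool(deltas=[{"travel":[0,0,0],"angular":[0.015,-0.0137,0.0022],"jaw":1},{"travel":[0,0,0],"angular":[0.015,-0.0137,0.0022],"jaw":1},{"travel":[0,0,0],"angular":[0.015,-0.0137,0.0022],"jaw":1},{"travel":[0,0,0],"angular":[0.015,-0.0137,0.0022],"jaw":1},{"travel":[0.05,-0.02,0.8],"angular":[0,0,0],"jaw":1},{"travel":[0.05,-0.02,0.8],"angular":[0,0,0],"jaw":1},{"travel":[0.05,-0.02,0.8],"angular":[0,0,0],"jaw":1},{"travel":[0.05,-0.02,0.8],"angular":[0,0,0],"jaw":1},{"travel":[0.05,-0.02,0.8],"angular":[0,0,0],"jaw":1},{"travel":[0.05,-0.02,0.8],"angular":[0,0,0],"jaw":1},{"travel":[0.05,-0.02,0.8],"angular":[0,0,0],"jaw":1},{"travel":[0.05,-0.02,0.8],"angular":[0,0,0],"jaw":1},{"travel":[0.05,-0.02,0.8],"angular":[0,0,0],"jaw":1},{"travel":[0.05,-0.02,0.8],"angular":[0,0,0],"jaw":1},{"travel":[0.05,-0.02,0.8],"angular":[0,0,0],"jaw":1},{"travel":[0.05,-0.02,0.8],"angular":[0,0,0],"jaw":1},{"travel":[0,0,0],"angular":[0,0,0],"jaw":1},{"travel":[0,0,0],"angular":[0,0,0],"jaw":1}])

```text
time: 9.05
ee_pos: [0.4879, -0.4012, 0.2932]
tcp_rot: [-87.0, 89.4, 170.4]
wrist_force: [-0.8, 0.3, -0.2]
width: 1.002
```

```bash
python3 - <<'E'
from h import *
snap("wrist","w3"); P=load("w3")
for n,ys in (("S3",(-.25,-.18)),("S2",(-.33,-.27)),("S1",(-.38,-.335))):
    q=box(P,.143,.2,(.4,.6),ys); print(n,len(q), len(q)>4 and rect(q), len(q) and np.percentile(q[:,2],[50,98]).round(4))
e=np.array([.502,-.350,.165-.031])
plan(RS,[e+[0,0,.12],e])
E
```

```text
S3 0 False 0
S2 1005 (array([ 507., -301.]), array([16., 52.]), 75.9) [0.1632 0.1647]
S1 901 (array([ 502., -351.]), array([15., 52.]), 77.4) [0.1711 0.1727]
now [ 0.4883 -0.4005  0.2936] axes [[-0.01, 0.976, -0.217], [0.001, -0.217, -0.976], [-1.0, -0.01, 0.001]] w 1.0 F [-0.4  0.1  0.6] t 9.1 q [-42.   1.  82.  -0.  98. -29.]
rot total [-0.05  0.05  0.58] rows 1 each [-0.0001  0.0001  0.0016]
-> [ 0.502 -0.35   0.254] travel units [ 0.79  0.05 -1.05]
-> [ 0.502 -0.35   0.134] travel units [2.4 0.  0. ]
```

drive_tool(deltas=[{"travel":[0,0,0],"angular":[0,0,0.0016],"jaw":1},{"travel":[0.4,0.025,-0.51],"angular":[0,0,0],"jaw":1},{"travel":[0.4,0.025,-0.51],"angular":[0,0,0],"jaw":1},{"travel":[0.4,0,0],"angular":[0,0,0],"jaw":1},{"travel":[0.4,0,0],"angular":[0,0,0],"jaw":1},{"travel":[0.4,0,0],"angular":[0,0,0],"jaw":1},{"travel":[0.4,0,0],"angular":[0,0,0],"jaw":1},{"travel":[0.4,0,0],"angular":[0,0,0],"jaw":1},{"travel":[0.4,0,0],"angular":[0,0,0],"jaw":1},{"travel":[0,0,0],"angular":[0,0,0],"jaw":1},{"travel":[0,0,0],"angular":[0,0,0],"jaw":0},{"travel":[0,0,0],"angular":[0,0,0],"jaw":0},{"travel":[0,0,0],"angular":[0,0,0],"jaw":0},{"travel":[0,0,0],"angular":[0,0,0],"jaw":0},{"travel":[0,0,0],"angular":[0,0,0],"jaw":0},{"travel":[0,0,0],"angular":[0,0,0],"jaw":0}], grip_force=30)

```text
time: 10.7
ee_pos: [0.5019, -0.352, 0.1341]
tcp_rot: [24.6, 89.9, -78.0]
wrist_force: [0.6, -0.7, 1.1]
width: 0.558
```

```bash
python3 - <<'E'
from h import *
plan(RS,[[.502,-.350,.134]]); s=robot.state(); print(s["width"]*93)
E
```

```text
now [ 0.5019 -0.352   0.1341] axes [[0.0, 0.976, -0.217], [-0.002, -0.217, -0.976], [-1.0, 0.001, 0.002]] w 0.558 F [ 0.6 -0.7  1.1] t 10.7 q [-37.   1.  96.  -0.  83. -25.]
rot total [-0.05  0.1  -0.04] rows 1 each [-0.0001  0.0003 -0.0001]
-> [ 0.502 -0.35   0.134] travel units [ 0.   -0.01 -0.04]
51.916734072593606
```

Grip is 52 mm wide, matching the loop. Lifting and turning it.

drive_tool(deltas=[{"travel":[-0.4,0,0],"angular":[0,0,0],"jaw":0},{"travel":[-0.5,0,0],"angular":[0,0,0],"jaw":0},{"travel":[-0.5,0,0],"angular":[0,0,0],"jaw":0},{"travel":[-0.5,0,0],"angular":[0,0,0],"jaw":0},{"travel":[-0.5,0,0],"angular":[0,0,0],"jaw":0},{"travel":[-0.5,0,0],"angular":[0,0,0],"jaw":0},{"travel":[-0.5,0,0],"angular":[0,0,0],"jaw":0},{"travel":[-0.4,0,0],"angular":[0,0,0],"jaw":0},{"travel":[0,0,0],"angular":[-0.02,0,0],"jaw":0},{"travel":[0,0,0],"angular":[-0.02,0,0],"jaw":0},{"travel":[0,0,0],"angular":[-0.02,0,0],"jaw":0},{"travel":[0,0,0],"angular":[0,0,0],"jaw":0},{"travel":[0,0,0],"angular":[0,0,0],"jaw":0}])

```text
time: 12.0
ee_pos: [0.5017, -0.3516, 0.3236]
tcp_rot: [-22.3, 89.9, -103.5]
wrist_force: [-0.3, 1.0, -2.9]
width: 0.554
```

```bash
python3 - <<'E'
from h import *
c=snap("scene","s4"); snap("side","d4"); pan("s4","d4")
cv2.imwrite("pics/s4b.png",cv2.resize(c["frame"][120:300,120:420],(800,480)))
a=MID-D*.13
plan(RH,[[a[0],a[1],.324],[a[0],a[1],.252]])
print(robot.state()["width"]*93)
E
```

```text
pan [0.5743 0.2198] yaw 9.28 want 9.1; res 0.0028 off along D -0.0013 N -0.006 1254
now [ 0.5017 -0.3516  0.3238] axes [[-0.0, 0.988, 0.154], [-0.002, 0.154, -0.988], [-1.0, -0.0, 0.001]] w 0.556 F [-0.7  0.1 -3.3] t 12.1 q [-37.  -2.  81.  -0. 100. -46.]
rot total [-0.24  0.09  0.02] rows 1 each [-0.0007  0.0002  0.    ]
-> [0.6006 0.0936 0.324 ] travel units [-0.    3.36 -8.48]
-> [0.6006 0.0936 0.252 ] travel units [1.44 0.   0.  ]
51.69791320605072
```

View pics/s4b.png

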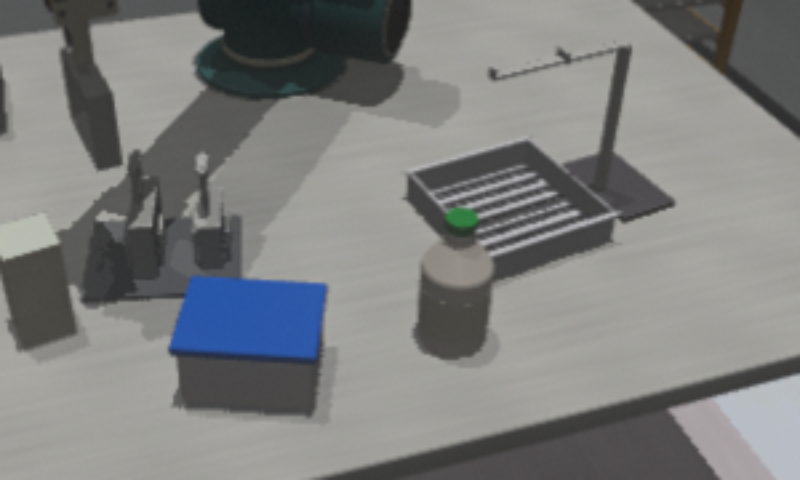

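Picture: S1 hangs vertically in the gripper at (95,110), the pan is square under the hook, and bystanders are untouched. Moving in front of the tip.

drive_tool(deltas=[{"travel":[0,0.28,-0.706],"angular":[-0.0007,0,0],"jaw":0},{"travel":[0,0.28,-0.706],"angular":[0,0,0],"jaw":0},{"travel":[0,0.28,-0.706],"angular":[0,0,0],"jaw":0},{"travel":[0,0.28,-0.706],"angular":[0,0,0],"jaw":0},{"travel":[0,0.28,-0.706],"angular":[0,0,0],"jaw":0},{"travel":[0,0.28,-0.706],"angular":[0,0,0],"jaw":0},{"travel":[0,0.28,-0.706],"angular":[0,0,0],"jaw":0},{"travel":[0,0.28,-0.706],"angular":[0,0,0],"jaw":0},{"travel":[0,0.28,-0.706],"angular":[0,0,0],"jaw":0},{"travel":[0,0.28,-0.706],"angular":[0,0,0],"jaw":0},{"travel":[0,0.28,-0.706],"angular":[0,0,0],"jaw":0},{"travel":[0,0.28,-0.706],"angular":[0,0,0],"jaw":0},{"travel":[0.48,0,0],"angular":[0,0,0],"jaw":0},{"travel":[0.48,0,0],"angular":[0,0,0],"jaw":0},{"travel":[0.48,0,0],"angular":[0,0,0],"jaw":0},{"travel":[0,0,0],"angular":[0,0,0],"jaw":0},{"travel":[0,0,0],"angular":[0,0,0],"jaw":0}])

```text
time: 13.8
ee_pos: [0.5992, 0.0934, 0.2518]
tcp_rot: [-7.7, 89.9, -88.5]
wrist_force: [-0.0, 0.3, -1.2]
width: 0.56
```

```bash
python3 - <<'E'
from h import *
c=snap("scene","s5"); d=snap("side","d5"); w=snap("wrist","w5")
P=load("w5"); print("tip/bar seen by wrist:")
for zl,zh in((.252,.264),(.266,.28)):
    q=box(P,zl,zh,(.5,.65),(.12,.30)); r=q-MID
    if len(q): print(len(q),"N",np.percentile(r@N,[1,50,99]).round(4),"D",np.percentile(r@D,[1,99]).round(4),"z",q[:,2].mean())
im=np.hstack([cv2.resize(c["frame"][100:220,270:390],(390,390),interpolation=2),cv2.resize(w["frame"],(400,390))])
cv2.imwrite("pics/m5.png",im)
a=MID+D*.036+[0,0,-.008]; plan(RH,[a,[a[0],a[1],.229]])
E
```

```text
tip/bar seen by wrist:
3148 N [-0.0088 -0.0018  0.0051] D [-0.0521 -0.0083] z 0.26024196734791794
356 N [-0.0087 -0.002   0.0046] D [-0.0573 -0.0525] z 0.2721496317753499
now [0.5996 0.0934 0.2529] axes [[0.002, 0.987, 0.161], [-0.001, 0.161, -0.987], [-1.0, 0.002, 0.002]] w 0.557 F [-0.4 -0.6 -2.6] t 13.95 q [ 6. -2. 89. -0. 94. -3.]
rot total [ 0.15  0.1  -0.11] rows 1 each [ 0.0004  0.0003 -0.0003]
-> [0.5743 0.2575 0.252 ] travel units [ 0.02  0.02 -3.32]
-> [0.5743 0.2575 0.229 ] travel units [0.46 0.   0.  ]
```

View pics/m5.png

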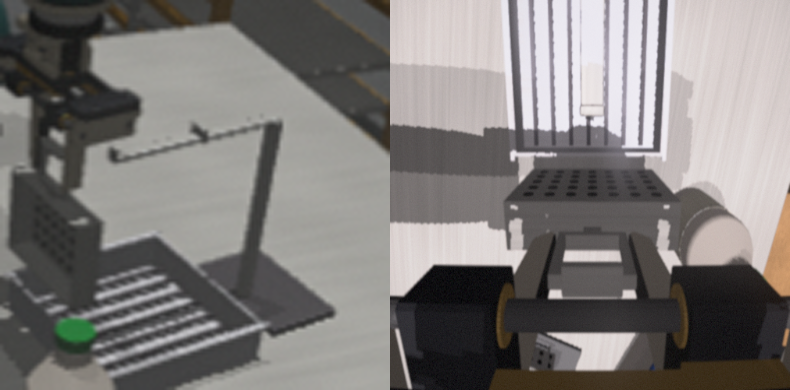

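Wrist and scene views: the loop is square to the bar, the bar tip is in line within 2 mm, the closed back faces the hook and the mouth faces away. Sliding in over the tip, then lowering.

drive_tool(deltas=[{"travel":[0,-0.01,-0.34],"angular":[0,0,0],"jaw":0},{"travel":[0,-0.01,-0.34],"angular":[0,0,0],"jaw":0},{"travel":[0,0,-0.34],"angular":[0,0,0],"jaw":0},{"travel":[0,0,-0.34],"angular":[0,0,0],"jaw":0},{"travel":[0,0,-0.34],"angular":[0,0,0],"jaw":0},{"travel":[0,0,-0.34],"angular":[0,0,0],"jaw":0},{"travel":[0,0,-0.34],"angular":[0,0,0],"jaw":0},{"travel":[0,0,-0.34],"angular":[0,0,0],"jaw":0},{"travel":[0,0,-0.34],"angular":[0,0,0],"jaw":0},{"travel":[0,0,-0.3],"angular":[0,0,0],"jaw":0},{"travel":[0,0,0],"angular":[0,0,0],"jaw":0},{"travel":[0.1,0,0],"angular":[0,0,0],"jaw":0},{"travel":[0.1,0,0],"angular":[0,0,0],"jaw":0},{"travel":[0.1,0,0],"angular":[0,0,0],"jaw":0},{"travel":[0.1,0,0],"angular":[0,0,0],"jaw":0},{"travel":[0.03,0,0],"angular":[0,0,0],"jaw":0},{"travel":[0,0,0],"angular":[0,0,0],"jaw":0}])

```text
time: 15.65
ee_pos: [0.5711, 0.2588, 0.2293]
tcp_rot: [-7.0, 89.9, -87.7]
wrist_force: [-0.4, 0.0, -2.3]
width: 0.557
```

```bash
sed -i 's/^MID=.*; D=/MID=np.array([.5783,.2233,.260]); D=/' h.py; python3 - <<'E'
from h import *
a=MID+D*.036; plan(RH,[[a[0],a[1],.229]])
c=snap("scene","s6"); d=snap("side","d6")
im=np.hstack([cv2.resize(c["frame"][100:220,270:390],(390,390),interpolation=2),cv2.resize(d["frame"][200:320,200:320],(390,390),interpolation=2)])
cv2.imwrite("pics/m6.png",im)
E
```

```text
now [0.5711 0.2588 0.2293] axes [[0.0, 0.987, 0.161], [-0.002, 0.161, -0.987], [-1.0, -0.0, 0.002]] w 0.557 F [-0.4  0.  -2.3] t 15.65 q [22.  1. 88. -0. 91. 13.]
rot total [0.17 0.09 0.01] rows 1 each [0.0005 0.0003 0.    ]
-> [0.5726 0.2588 0.229 ] travel units [0.01 0.03 0.  ]
```

View pics/m6.png

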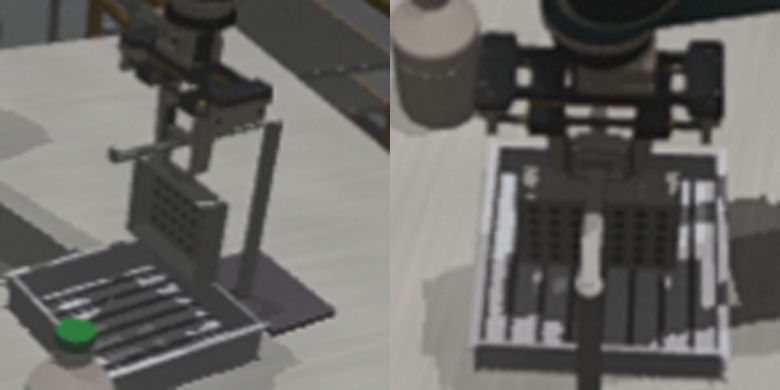

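Threaded: the loop is around the bar inside the stop. Lowering a last millimetre, releasing and going up.

drive_tool(deltas=[{"travel":[0.02,0,0],"angular":[0,0,0],"jaw":0},{"travel":[0,0,0],"angular":[0,0,0],"jaw":0},{"travel":[0,0,0],"angular":[0,0,0],"jaw":1},{"travel":[0,0,0],"angular":[0,0,0],"jaw":1},{"travel":[0,0,0],"angular":[0,0,0],"jaw":1},{"travel":[0,0,0],"angular":[0,0,0],"jaw":1},{"travel":[0,0,0],"angular":[0,0,0],"jaw":1},{"travel":[0,0,0],"angular":[0,0,0],"jaw":1},{"travel":[-0.2,0,0],"angular":[0,0,0],"jaw":1},{"travel":[-0.5,0,0],"angular":[0,0,0],"jaw":1},{"travel":[-0.6,0,0],"angular":[0,0,0],"jaw":1},{"travel":[-0.6,0,0],"angular":[0,0,0],"jaw":1},{"travel":[-0.4,0,0],"angular":[0,0,0],"jaw":1},{"travel":[0,0,0],"angular":[0,0,0],"jaw":1}])

```text
time: 17.15
ee_pos: [0.5714, 0.2594, 0.3474]
tcp_rot: [83.5, 89.7, 2.9]
wrist_force: [-0.6, 0.4, -0.6]
width: 1.001
```

```bash
cat >> h.py <<'E'
def eyes(*tags):
    P=load(*tags); r=P-MID
    m=(abs(r@D)<.056)&(abs(r@N)<.03)&(P[:,2]>.2625)&(P[:,2]<.275); r=r[m]
    h,e=np.histogram(r@D,np.arange(-.058,.06,.004)); print("loop-top D hist",dict(zip((e[:-1]*1000+2).round().astype(int).tolist(),h.tolist())))
    w=r[abs(r@N)>.009]; print("N range",np.percentile(w@N,[1,99]).round(4), "z",np.percentile(r[:,2],[50,95]).round(4)) if len(w) else 0
    return r
E
python3 - <<'E'
from h import *
snap("scene","s7"); snap("side","d7"); snap("wrist","w7")
for t in("s7","d7","w7"):
    r=eyes(t); q=r[abs(r@N)>.010]; 
    if len(q): print(t,len(q),"D mean",(q@D).mean().round(4))
pan("s7","d7")
e=np.array([.507,-.301,.157-.031])
plan(RS,[[e[0]-U[0]*.05,e[1]-U[1]*.05,.32],[e[0],e[1],.25],e])
E
```

```text
loop-top D hist {-56: 0, -52: 0, -48: 0, -44: 0, -40: 0, -36: 0, -32: 0, -28: 0, -24: 1, -20: 0, -16: 0, -12: 0, -8: 2, -4: 1, 0: 0, 4: 0, 8: 0, 12: 1, 16: 0, 20: 0, 24: 0, 28: 11, 32: 13, 36: 6, 40: 7, 44: 0, 48: 0, 52: 2, 56: 8}
N range [-0.0274  0.0258] z [0.0068 0.0099]
s7 22 D mean 0.0331
loop-top D hist {-56: 5, -52: 1, -48: 0, -44: 1, -40: 1, -36: 2, -32: 3, -28: 1, -24: 2, -20: 0, -16: 1, -12: 0, -8: 1, -4: 3, 0: 0, 4: 2, 8: 1, 12: 0, 16: 1, 20: 1, 24: 3, 28: 7, 32: 25, 36: 22, 40: 24, 44: 11, 48: 0, 52: 1, 56: 5}
N range [-0.0244  0.0253] z [0.0058 0.0111]
d7 49 D mean 0.0369
loop-top D hist {-56: 0, -52: 0, -48: 0, -44: 0, -40: 0, -36: 0, -32: 0, -28: 0, -24: 0, -20: 0, -16: 1, -12: 0, -8: 0, -4: 0, 0: 0, 4: 0, 8: 0, 12: 0, 16: 0, 20: 0, 24: 0, 28: 0, 32: 196, 36: 297, 40: 326, 44: 262, 48: 42, 52: 0, 56: 0}
N range [-0.0273  0.0237] z [0.0061 0.0072]
w7 620 D mean 0.0387
pan [0.5744 0.2202] yaw 9.2 want 9.1; res 0.0029 off along D -0.0025 N -0.0044 1157
now [0.5709 0.2592 0.3425] axes [[-0.001, 0.987, 0.162], [-0.002, 0.162, -0.987], [-1.0, -0.001, 0.002]] w 1.001 F [ 0.6  0.5 -0.2] t 17.3 q [ 22.   0.  78.  -0. 102.  13.]
rot total [21.81  0.12  0.04] rows 3 each [0.0202 0.0001 0.    ]
-> [ 0.4962 -0.3498  0.32  ] travel units [ 0.45  1.18 12.21]
-> [ 0.507 -0.301  0.25 ] travel units [ 1.4  0.  -1. ]
-> [ 0.507 -0.301  0.126] travel units [2.48 0.   0.  ]
```

S1 hangs at +36…38 mm along the bar, centred. The pan is still good. On to S2.

drive_tool(deltas=[{"travel":[0,0,0],"angular":[0.0202,0.0001,0],"jaw":1},{"travel":[0,0,0],"angular":[0.0202,0.0001,0],"jaw":1},{"travel":[0,0,0],"angular":[0.0202,0.0001,0],"jaw":1},{"travel":[0.03,0.08,0.81],"angular":[0,0,0],"jaw":1},{"travel":[0.03,0.08,0.81],"angular":[0,0,0],"jaw":1},{"travel":[0.03,0.08,0.81],"angular":[0,0,0],"jaw":1},{"travel":[0.03,0.08,0.81],"angular":[0,0,0],"jaw":1},{"travel":[0.03,0.08,0.81],"angular":[0,0,0],"jaw":1},{"travel":[0.03,0.08,0.81],"angular":[0,0,0],"jaw":1},{"travel":[0.03,0.08,0.81],"angular":[0,0,0],"jaw":1},{"travel":[0.03,0.08,0.81],"angular":[0,0,0],"jaw":1},{"travel":[0.03,0.08,0.81],"angular":[0,0,0],"jaw":1},{"travel":[0.03,0.08,0.81],"angular":[0,0,0],"jaw":1},{"travel":[0.03,0.08,0.81],"angular":[0,0,0],"jaw":1},{"travel":[0.03,0.08,0.81],"angular":[0,0,0],"jaw":1},{"travel":[0.03,0.08,0.81],"angular":[0,0,0],"jaw":1},{"travel":[0.03,0.08,0.81],"angular":[0,0,0],"jaw":1},{"travel":[0.03,0.08,0.81],"angular":[0,0,0],"jaw":1},{"travel":[0,0,0],"angular":[0,0,0],"jaw":1},{"travel":[0,0,0],"angular":[0,0,0],"jaw":1}])

```text
time: 19.3
ee_pos: [0.4976, -0.3473, 0.3192]
tcp_rot: [-125.3, 89.9, 132.1]
wrist_force: [-0.3, 0.2, -0.3]
width: 1.002
```

```bash
python3 - <<'E'
from h import *
snap("wrist","w8"); P=load("w8")
for n,ys,z in (("S3",(-.25,-.18),.143),("S2",(-.33,-.27),.15)):
    q=box(P,z,.2,(.4,.6),ys); print(n,len(q), len(q)>4 and rect(q), len(q) and np.percentile(q[:,2],[50,98]).round(4))
e=np.array([.507,-.301,.157-.031])
plan(RS,[[e[0],e[1],.25],e])
E
```

```text
S3 907 (array([ 525., -215.]), array([17., 52.]), 78.5) [0.1552 0.1569]
S2 740 (array([ 507., -301.]), array([16., 52.]), 77.5) [0.1631 0.1648]
now [ 0.4979 -0.3466  0.3197] axes [[-0.001, 0.976, -0.217], [0.001, -0.217, -0.976], [-1.0, -0.001, -0.001]] w 1.0 F [-0.2  0.4  0.6] t 19.35 q [-37.  -2.  83.   0. 100. -25.]
rot total [-0.03 -0.06  0.07] rows 1 each [-0.0001 -0.0002  0.0002]
-> [ 0.507 -0.301  0.25 ] travel units [ 1.39 -0.02 -0.93]
-> [ 0.507 -0.301  0.126] travel units [2.48 0.   0.  ]
```

drive_tool(deltas=[{"travel":[0.7,-0.01,-0.465],"angular":[0,0,0],"jaw":1},{"travel":[0.69,-0.01,-0.465],"angular":[0,0,0],"jaw":1},{"travel":[0.4,0,0],"angular":[0,0,0],"jaw":1},{"travel":[0.4,0,0],"angular":[0,0,0],"jaw":1},{"travel":[0.4,0,0],"angular":[0,0,0],"jaw":1},{"travel":[0.4,0,0],"angular":[0,0,0],"jaw":1},{"travel":[0.4,0,0],"angular":[0,0,0],"jaw":1},{"travel":[0.4,0,0],"angular":[0,0,0],"jaw":1},{"travel":[0.08,0,0],"angular":[0,0,0],"jaw":1},{"travel":[0,0,0],"angular":[0,0,0],"jaw":1},{"travel":[0,0,0],"angular":[0,0,0],"jaw":0},{"travel":[0,0,0],"angular":[0,0,0],"jaw":0},{"travel":[0,0,0],"angular":[0,0,0],"jaw":0},{"travel":[0,0,0],"angular":[0,0,0],"jaw":0},{"travel":[0,0,0],"angular":[0,0,0],"jaw":0},{"travel":[0,0,0],"angular":[0,0,0],"jaw":0}], grip_force=30)

```text
time: 20.95
ee_pos: [0.5072, -0.3013, 0.1273]
tcp_rot: [128.8, 90.0, 26.3]
wrist_force: [0.3, 0.5, -1.5]
width: 0.557
```

drive_tool(deltas=[{"travel":[-0.4,0,0],"angular":[0,0,0],"jaw":0},{"travel":[-0.5,0,0],"angular":[0,0,0],"jaw":0},{"travel":[-0.5,0,0],"angular":[0,0,0],"jaw":0},{"travel":[-0.5,0,0],"angular":[0,0,0],"jaw":0},{"travel":[-0.5,0,0],"angular":[0,0,0],"jaw":0},{"travel":[-0.5,0,0],"angular":[0,0,0],"jaw":0},{"travel":[-0.5,0,0],"angular":[0,0,0],"jaw":0},{"travel":[-0.4,0,0],"angular":[0,0,0],"jaw":0},{"travel":[0,0,0],"angular":[-0.0201,0,0],"jaw":0},{"travel":[0,0,0],"angular":[-0.0201,0,0],"jaw":0},{"travel":[0,0,0],"angular":[-0.0201,0,0],"jaw":0},{"travel":[0,0,0],"angular":[0,0,0],"jaw":0},{"travel":[0,0,0],"angular":[0,0,0],"jaw":0}])

```text
time: 22.25
ee_pos: [0.5071, -0.3012, 0.317]
tcp_rot: [-170.1, 90.0, 108.9]
wrist_force: [-0.1, -0.5, -2.1]
width: 0.557
```

```bash
python3 - <<'E'
from h import *
snap("scene","s9"); snap("side","d9"); pan("s9","d9"); eyes("d9")
a=MID-D*.13; b=MID+D*.002
plan(RH,[[a[0],a[1],.324],[a[0],a[1],.252],[b[0],b[1],.252],[b[0],b[1],.230]])
E
```

```text
pan [0.5742 0.2203] yaw 9.23 want 9.1; res 0.0029 off along D -0.0023 N -0.0045 1154
loop-top D hist {-56: 3, -52: 2, -48: 1, -44: 1, -40: 0, -36: 1, -32: 1, -28: 3, -24: 0, -20: 1, -16: 1, -12: 1, -8: 1, -4: 1, 0: 0, 4: 1, 8: 1, 12: 1, 16: 1, 20: 1, 24: 1, 28: 9, 32: 22, 36: 20, 40: 26, 44: 16, 48: 0, 52: 0, 56: 8}
N range [-0.0244  0.0254] z [0.0054 0.0095]
now [ 0.5071 -0.3012  0.3171] axes [[-0.0, 0.988, 0.157], [0.0, 0.157, -0.988], [-1.0, 0.0, -0.0]] w 0.559 F [ 0.1  0.2 -1.8] t 22.35 q [-33.  -4.  85.   0. 100. -42.]
rot total [-0.09 -0.02 -0.  ] rows 1 each [-0.0003 -0.0001 -0.    ]
-> [0.5989 0.0949 0.324 ] travel units [-0.14  3.07 -7.53]
-> [0.5989 0.0949 0.252 ] travel units [1.44 0.   0.  ]
-> [0.578  0.2253 0.252 ] travel units [ 0.    0.   -2.64]
-> [0.578  0.2253 0.23  ] travel units [0.44 0.   0.  ]
```

drive_tool(deltas=[{"travel":[-0.014,0.307,-0.753],"angular":[0,0,0],"jaw":0},{"travel":[-0.014,0.307,-0.753],"angular":[0,0,0],"jaw":0},{"travel":[-0.014,0.307,-0.753],"angular":[0,0,0],"jaw":0},{"travel":[-0.014,0.307,-0.753],"angular":[0,0,0],"jaw":0},{"travel":[-0.014,0.307,-0.753],"angular":[0,0,0],"jaw":0},{"travel":[-0.014,0.307,-0.753],"angular":[0,0,0],"jaw":0},{"travel":[-0.014,0.307,-0.753],"angular":[0,0,0],"jaw":0},{"travel":[-0.014,0.307,-0.753],"angular":[0,0,0],"jaw":0},{"travel":[-0.014,0.307,-0.753],"angular":[0,0,0],"jaw":0},{"travel":[-0.014,0.307,-0.753],"angular":[0,0,0],"jaw":0},{"travel":[0.47,0,0],"angular":[0,0,0],"jaw":0},{"travel":[0.47,0,0],"angular":[0,0,0],"jaw":0},{"travel":[0.47,0,0],"angular":[0,0,0],"jaw":0},{"travel":[0,0,0],"angular":[0,0,0],"jaw":0},{"travel":[0,0,0],"angular":[0,0,0],"jaw":0}])

```text
time: 23.85
ee_pos: [0.5985, 0.0949, 0.2545]
tcp_rot: [170.2, 90.0, 89.3]
wrist_force: [0.1, 0.9, -1.1]
width: 0.556
```

```bash
python3 - <<'E'
from h import *
b=MID
plan(RH,[[b[0],b[1],.253],[b[0],b[1],.232]])
E
```

```text
now [0.5985 0.0949 0.2545] axes [[0.0, 0.987, 0.159], [0.0, 0.159, -0.987], [-1.0, 0.0, -0.0]] w 0.556 F [ 0.1  0.9 -1.1] t 23.85 q [ 7. -2. 89.  0. 94. -3.]
rot total [ 0.01 -0.01 -0.  ] rows 1 each [ 0. -0. -0.]
-> [0.5783 0.2233 0.253 ] travel units [ 0.03  0.01 -2.6 ]
-> [0.5783 0.2233 0.232 ] travel units [0.42 0.   0.  ]
```

drive_tool(deltas=[{"travel":[0.02,0.01,-0.325],"angular":[0,0,0],"jaw":0},{"travel":[0.01,0,-0.325],"angular":[0,0,0],"jaw":0},{"travel":[0,0,-0.325],"angular":[0,0,0],"jaw":0},{"travel":[0,0,-0.325],"angular":[0,0,0],"jaw":0},{"travel":[0,0,-0.325],"angular":[0,0,0],"jaw":0},{"travel":[0,0,-0.325],"angular":[0,0,0],"jaw":0},{"travel":[0,0,-0.325],"angular":[0,0,0],"jaw":0},{"travel":[0,0,-0.325],"angular":[0,0,0],"jaw":0},{"travel":[0,0,0],"angular":[0,0,0],"jaw":0},{"travel":[0.1,0,0],"angular":[0,0,0],"jaw":0},{"travel":[0.1,0,0],"angular":[0,0,0],"jaw":0},{"travel":[0.1,0,0],"angular":[0,0,0],"jaw":0},{"travel":[0.1,0,0],"angular":[0,0,0],"jaw":0},{"travel":[0.02,0,0],"angular":[0,0,0],"jaw":0},{"travel":[0,0,0],"angular":[0,0,0],"jaw":0}])

```text
time: 25.35
ee_pos: [0.5782, 0.2232, 0.2311]
tcp_rot: [-150.4, 90.0, 128.8]
wrist_force: [-0.5, 0.5, -1.5]
width: 0.557
```

```bash
python3 - <<'E'
from h import *
b=MID+D*.016
plan(RH,[[b[0],b[1],.2315]])
c=snap("scene","s10"); d=snap("side","d10")
im=np.hstack([cv2.resize(c["frame"][100:220,270:390],(390,390),interpolation=2),cv2.resize(d["frame"][200:320,200:320],(390,390),interpolation=2)])
cv2.imwrite("pics/m10.png",im)
E
```

```text
now [0.5782 0.2232 0.2311] axes [[-0.0, 0.987, 0.16], [0.0, 0.16, -0.987], [-1.0, -0.0, -0.0]] w 0.557 F [-0.5  0.5 -1.5] t 25.35 q [19. -0. 89.  0. 92. 10.]
rot total [ 0.06 -0.01  0.  ] rows 1 each [ 0.0002 -0.      0.    ]
-> [0.5758 0.2391 0.2315] travel units [-0.01  0.   -0.32]
```

View pics/m10.png

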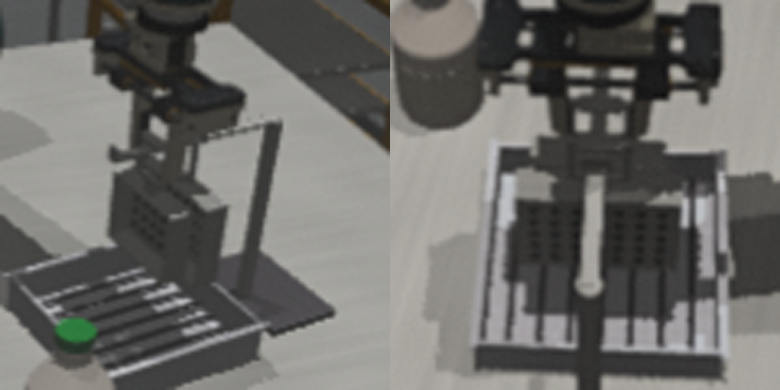

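S2 is on the bar in front of S1, aligned. Sliding it up to nest.

drive_tool(deltas=[{"travel":[0,0,-0.08],"angular":[0,0,0],"jaw":0},{"travel":[0,0,-0.08],"angular":[0,0,0],"jaw":0},{"travel":[0,0,-0.08],"angular":[0,0,0],"jaw":0},{"travel":[0,0,-0.08],"angular":[0,0,0],"jaw":0},{"travel":[0,0,0],"angular":[0,0,0],"jaw":0},{"travel":[0.02,0,0],"angular":[0,0,0],"jaw":0},{"travel":[0,0,0],"angular":[0,0,0],"jaw":0}])

```text
time: 26.15
ee_pos: [0.5756, 0.2391, 0.2302]
tcp_rot: [-139.8, 90.0, 139.4]
wrist_force: [-0.0, 0.4, -2.0]
width: 0.556
```

drive_tool(deltas=[{"travel":[0,0,0],"angular":[0,0,0],"jaw":1},{"travel":[0,0,0],"angular":[0,0,0],"jaw":1},{"travel":[0,0,0],"angular":[0,0,0],"jaw":1},{"travel":[0,0,0],"angular":[0,0,0],"jaw":1},{"travel":[0,0,0],"angular":[0,0,0],"jaw":1},{"travel":[0,0,0],"angular":[0,0,0],"jaw":1},{"travel":[-0.2,0,0],"angular":[0,0,0],"jaw":1},{"travel":[-0.5,0,0],"angular":[0,0,0],"jaw":1},{"travel":[-0.6,0,0],"angular":[0,0,0],"jaw":1},{"travel":[-0.6,0,0],"angular":[0,0,0],"jaw":1},{"travel":[-0.3,0,0],"angular":[0,0,0],"jaw":1},{"travel":[0,0,0],"angular":[0,0,0],"jaw":1},{"travel":[0,0,0],"angular":[0,0,0],"jaw":1}])

```text
time: 27.45
ee_pos: [0.5756, 0.2391, 0.3393]
tcp_rot: [-93.8, 90.0, -174.6]
wrist_force: [-0.2, -0.3, -0.3]
width: 1.002
```

```bash
python3 - <<'E'
from h import *
snap("scene","s11"); snap("side","d11"); snap("wrist","w11")
eyes("w11"); eyes("d11"); pan("s11","d11")
e=np.array([.525,-.215,.149-.031])
plan(RS,[[e[0]-U[0]*.03,e[1]-U[1]*.03,.30],[e[0],e[1],.24],e])
E
```

```text
loop-top D hist {-56: 88, -52: 59, -48: 0, -44: 0, -40: 0, -36: 0, -32: 0, -28: 0, -24: 0, -20: 0, -16: 0, -12: 0, -8: 0, -4: 0, 0: 0, 4: 0, 8: 75, 12: 254, 16: 329, 20: 317, 24: 183, 28: 1, 32: 230, 36: 338, 40: 346, 44: 288, 48: 38, 52: 0, 56: 0}
N range [-0.0266  0.0242] z [0.0061 0.0077]
loop-top D hist {-56: 4, -52: 0, -48: 0, -44: 0, -40: 0, -36: 0, -32: 1, -28: 1, -24: 0, -20: 3, -16: 0, -12: 2, -8: 3, -4: 1, 0: 1, 4: 6, 8: 18, 12: 20, 16: 27, 20: 21, 24: 4, 28: 12, 32: 16, 36: 25, 40: 25, 44: 15, 48: 1, 52: 2, 56: 6}
N range [-0.0242  0.0265] z [0.0061 0.0098]
pan [0.5742 0.22  ] yaw 9.11 want 9.1; res 0.0029 off along D -0.0026 N -0.0046 1116
now [0.5754 0.239  0.3387] axes [[-0.002, 0.987, 0.16], [-0.001, 0.16, -0.987], [-1.0, -0.002, 0.0]] w 0.998 F [-0.7 -0.1 -0.9] t 27.6 q [ 20.  -0.  79.   0. 102.  11.]
rot total [21.7   0.04  0.11] rows 3 each [0.0201 0.     0.0001]
-> [ 0.5185 -0.2443  0.3   ] travel units [0.77 0.98 9.68]
-> [ 0.525 -0.215  0.24 ] travel units [ 1.2 -0.  -0.6]
-> [ 0.525 -0.215  0.118] travel units [2.44 0.   0.  ]
```

S2 is nested: loops at ≈17 and ≈38 mm, 21 mm apart. On to S3.

drive_tool(deltas=[{"travel":[0,0,0],"angular":[0.0201,0,0.0001],"jaw":1},{"travel":[0,0,0],"angular":[0.0201,0,0],"jaw":1},{"travel":[0,0,0],"angular":[0.0201,0,0],"jaw":1},{"travel":[0.064,0.082,0.807],"angular":[0,0,0],"jaw":1},{"travel":[0.064,0.082,0.807],"angular":[0,0,0],"jaw":1},{"travel":[0.064,0.082,0.807],"angular":[0,0,0],"jaw":1},{"travel":[0.064,0.082,0.807],"angular":[0,0,0],"jaw":1},{"travel":[0.064,0.082,0.807],"angular":[0,0,0],"jaw":1},{"travel":[0.064,0.082,0.807],"angular":[0,0,0],"jaw":1},{"travel":[0.064,0.082,0.807],"angular":[0,0,0],"jaw":1},{"travel":[0.064,0.082,0.807],"angular":[0,0,0],"jaw":1},{"travel":[0.064,0.082,0.807],"angular":[0,0,0],"jaw":1},{"travel":[0.064,0.082,0.807],"angular":[0,0,0],"jaw":1},{"travel":[0.064,0.082,0.807],"angular":[0,0,0],"jaw":1},{"travel":[0.064,0.082,0.807],"angular":[0,0,0],"jaw":1},{"travel":[0,0,0],"angular":[0,0,0],"jaw":1},{"travel":[0,0,0],"angular":[0,0,0],"jaw":1}])

```text
time: 29.3
ee_pos: [0.5184, -0.2447, 0.3007]
tcp_rot: [-137.9, 89.9, 119.5]
wrist_force: [-0.2, 0.8, 0.7]
width: 0.998
```

```bash
python3 - <<'E'
from h import *
snap("wrist","w12"); P=load("w12")
q=box(P,.143,.2,(.4,.6),(-.25,-.18)); print(len(q), len(q)>4 and rect(q), len(q) and np.percentile(q[:,2],[50,98]).round(4))
e=np.array([.525,-.215,.149-.031])
plan(RS,[[e[0],e[1],.24],e])
E
```

```text
780 (array([ 525., -214.]), array([16., 52.]), 77.7) [0.155  0.1564]
now [ 0.5187 -0.244   0.3011] axes [[-0.0, 0.976, -0.217], [0.001, -0.217, -0.976], [-1.0, -0.0, -0.001]] w 0.999 F [-0.3 -0.2  0.8] t 29.35 q [-28.  -7.  88.   0.  98. -15.]
rot total [-0.03 -0.05  0.02] rows 1 each [-0.0001 -0.0002  0.    ]
-> [ 0.525 -0.215  0.24 ] travel units [ 1.22 -0.   -0.59]
-> [ 0.525 -0.215  0.118] travel units [2.44 0.   0.  ]
```

drive_tool(deltas=[{"travel":[0.61,0,-0.3],"angular":[0,0,0],"jaw":1},{"travel":[0.61,0,-0.3],"angular":[0,0,0],"jaw":1},{"travel":[0.4,0,0],"angular":[0,0,0],"jaw":1},{"travel":[0.4,0,0],"angular":[0,0,0],"jaw":1},{"travel":[0.4,0,0],"angular":[0,0,0],"jaw":1},{"travel":[0.4,0,0],"angular":[0,0,0],"jaw":1},{"travel":[0.4,0,0],"angular":[0,0,0],"jaw":1},{"travel":[0.4,0,0],"angular":[0,0,0],"jaw":1},{"travel":[0.04,0,0],"angular":[0,0,0],"jaw":1},{"travel":[0,0,0],"angular":[0,0,0],"jaw":1},{"travel":[0,0,0],"angular":[0,0,0],"jaw":0},{"travel":[0,0,0],"angular":[0,0,0],"jaw":0},{"travel":[0,0,0],"angular":[0,0,0],"jaw":0},{"travel":[0,0,0],"angular":[0,0,0],"jaw":0},{"travel":[0,0,0],"angular":[0,0,0],"jaw":0},{"travel":[0,0,0],"angular":[0,0,0],"jaw":0}], grip_force=30)

```text
time: 30.95
ee_pos: [0.5255, -0.2149, 0.1189]
tcp_rot: [117.2, 89.9, 14.7]
wrist_force: [0.6, 0.7, 1.0]
width: 0.559
```

drive_tool(deltas=[{"travel":[-0.4,0,0],"angular":[0,0,0],"jaw":0},{"travel":[-0.5,0,0],"angular":[0,0,0],"jaw":0},{"travel":[-0.5,0,0],"angular":[0,0,0],"jaw":0},{"travel":[-0.5,0,0],"angular":[0,0,0],"jaw":0},{"travel":[-0.5,0,0],"angular":[0,0,0],"jaw":0},{"travel":[-0.5,0,0],"angular":[0,0,0],"jaw":0},{"travel":[-0.5,0,0],"angular":[0,0,0],"jaw":0},{"travel":[-0.4,0,0],"angular":[0,0,0],"jaw":0},{"travel":[0,0,0],"angular":[-0.0201,0,0],"jaw":0},{"travel":[0,0,0],"angular":[-0.0201,0,0],"jaw":0},{"travel":[0,0,0],"angular":[-0.0201,0,0],"jaw":0},{"travel":[0,0,0],"angular":[0,0,0],"jaw":0},{"travel":[0,0,0],"angular":[0,0,0],"jaw":0}])

```text
time: 32.25
ee_pos: [0.5252, -0.2149, 0.3086]
tcp_rot: [124.6, 90.0, 43.5]
wrist_force: [0.1, -0.0, -1.9]
width: 0.555
```

```bash
python3 - <<'E'
from h import *
snap("scene","s13"); snap("side","d13"); pan("s13","d13"); eyes("d13")
a=MID-D*.13; b=MID-D*.02
plan(RH,[[a[0],a[1],.312],[a[0],a[1],.253],[b[0],b[1],.253]])
E
```

```text
pan [0.5742 0.2199] yaw 9.08 want 9.1; res 0.0029 off along D -0.0027 N -0.0046 1114
loop-top D hist {-56: 7, -52: 1, -48: 0, -44: 1, -40: 0, -36: 1, -32: 0, -28: 0, -24: 3, -20: 0, -16: 0, -12: 1, -8: 2, -4: 2, 0: 1, 4: 7, 8: 19, 12: 19, 16: 25, 20: 21, 24: 4, 28: 8, 32: 16, 36: 30, 40: 23, 44: 16, 48: 1, 52: 1, 56: 5}
N range [-0.0244  0.0266] z [0.006 0.01 ]
now [ 0.5253 -0.2149  0.3087] axes [[0.001, 0.988, 0.157], [0.0, 0.157, -0.988], [-1.0, 0.001, -0.0]] w 0.557 F [-0.   0.1 -1.7] t 32.35 q [-25.  -7.  88.   0.  99. -34.]
rot total [-0.09 -0.02 -0.04] rows 1 each [-0.0003 -0.     -0.0001]
-> [0.5989 0.0949 0.312 ] travel units [-0.07  2.44 -5.89]
-> [0.5989 0.0949 0.253 ] travel units [1.18 0.   0.  ]
-> [0.5815 0.2036 0.253 ] travel units [ 0.   0.  -2.2]
```

drive_tool(deltas=[{"travel":[-0.009,0.305,-0.736],"angular":[0,0,0],"jaw":0},{"travel":[-0.009,0.305,-0.736],"angular":[0,0,0],"jaw":0},{"travel":[-0.009,0.305,-0.736],"angular":[0,0,0],"jaw":0},{"travel":[-0.009,0.305,-0.736],"angular":[0,0,0],"jaw":0},{"travel":[-0.009,0.305,-0.736],"angular":[0,0,0],"jaw":0},{"travel":[-0.009,0.305,-0.736],"angular":[0,0,0],"jaw":0},{"travel":[-0.009,0.305,-0.736],"angular":[0,0,0],"jaw":0},{"travel":[-0.009,0.305,-0.736],"angular":[0,0,0],"jaw":0},{"travel":[0.39,0,0],"angular":[0,0,0],"jaw":0},{"travel":[0.39,0,0],"angular":[0,0,0],"jaw":0},{"travel":[0.39,0,0],"angular":[0,0,0],"jaw":0},{"travel":[0,0,0],"angular":[0,0,0],"jaw":0},{"travel":[0,0,0],"angular":[0,0,0],"jaw":0}])

```text
time: 33.65
ee_pos: [0.5987, 0.0952, 0.2545]
tcp_rot: [109.2, 90.0, 28.3]
wrist_force: [0.0, -0.6, -1.0]
width: 0.558
```

```bash
python3 - <<'E'
from h import *
b=MID-D*.02
plan(RH,[[b[0],b[1],.253],[b[0],b[1],.2315]])
E
```

```text
now [0.5987 0.0952 0.2545] axes [[0.001, 0.987, 0.159], [0.0, 0.159, -0.987], [-1.0, 0.001, -0.0]] w 0.558 F [ 0.  -0.6 -1. ] t 33.65 q [ 7. -2. 89.  0. 94. -3.]
rot total [ 0.01 -0.01 -0.04] rows 1 each [ 0.     -0.     -0.0001]
-> [0.5815 0.2036 0.253 ] travel units [ 0.03  0.   -2.19]
-> [0.5815 0.2036 0.2315] travel units [0.43 0.   0.  ]
```

drive_tool(deltas=[{"travel":[0.03,0,-0.31],"angular":[0,0,0],"jaw":0},{"travel":[0,0,-0.31],"angular":[0,0,0],"jaw":0},{"travel":[0,0,-0.31],"angular":[0,0,0],"jaw":0},{"travel":[0,0,-0.31],"angular":[0,0,0],"jaw":0},{"travel":[0,0,-0.31],"angular":[0,0,0],"jaw":0},{"travel":[0,0,-0.32],"angular":[0,0,0],"jaw":0},{"travel":[0,0,-0.32],"angular":[0,0,0],"jaw":0},{"travel":[0,0,0],"angular":[0,0,0],"jaw":0},{"travel":[0.1,0,0],"angular":[0,0,0],"jaw":0},{"travel":[0.1,0,0],"angular":[0,0,0],"jaw":0},{"travel":[0.1,0,0],"angular":[0,0,0],"jaw":0},{"travel":[0.1,0,0],"angular":[0,0,0],"jaw":0},{"travel":[0.03,0,0],"angular":[0,0,0],"jaw":0},{"travel":[0,0,0],"angular":[0,0,0],"jaw":0}])

```text
time: 35.05
ee_pos: [0.5812, 0.2031, 0.2307]
tcp_rot: [108.0, 90.0, 27.2]
wrist_force: [-0.1, -0.2, -1.6]
width: 0.559
```

```bash
python3 - <<'E'
from h import *
b=MID-D*.004
plan(RH,[[b[0],b[1],.2315]])
c=snap("scene","s14"); d=snap("side","d14")
im=np.hstack([cv2.resize(c["frame"][100:220,270:390],(390,390),interpolation=2),cv2.resize(d["frame"][200:320,200:320],(390,390),interpolation=2)])
cv2.imwrite("pics/m14.png",im)
E
```

```text
now [0.5812 0.2031 0.2307] axes [[0.0, 0.987, 0.16], [0.0, 0.16, -0.987], [-1.0, 0.0, -0.0]] w 0.559 F [-0.1 -0.2 -1.6] t 35.05 q [17. -1. 89.  0. 92.  8.]
rot total [ 0.06 -0.01 -0.02] rows 1 each [ 0.0002 -0.     -0.0001]
-> [0.5789 0.2194 0.2315] travel units [-0.02  0.01 -0.33]
```

View pics/m14.png

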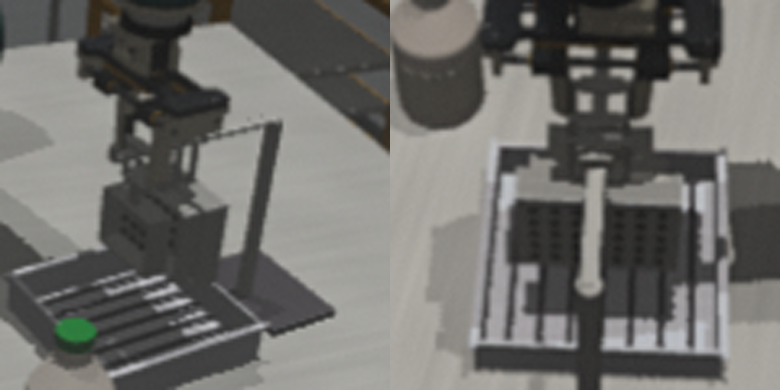

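S3 is on the bar in front of S2, aligned. Sliding it up, releasing and retreating upward.

drive_tool(deltas=[{"travel":[0,0,-0.08],"angular":[0,0,0],"jaw":0},{"travel":[0,0,-0.08],"angular":[0,0,0],"jaw":0},{"travel":[0,0,-0.08],"angular":[0,0,0],"jaw":0},{"travel":[0,0,-0.08],"angular":[0,0,0],"jaw":0},{"travel":[0,0,0],"angular":[0,0,0],"jaw":0},{"travel":[0.015,0,0],"angular":[0,0,0],"jaw":0},{"travel":[0,0,0],"angular":[0,0,0],"jaw":0}])

```text
time: 35.85
ee_pos: [0.5786, 0.219, 0.2302]
tcp_rot: [98.5, 90.0, 17.7]
wrist_force: [-0.1, 0.7, -2.1]
width: 0.558
```

drive_tool(deltas=[{"travel":[0,0,0],"angular":[0,0,0],"jaw":1},{"travel":[0,0,0],"angular":[0,0,0],"jaw":1},{"travel":[0,0,0],"angular":[0,0,0],"jaw":1},{"travel":[0,0,0],"angular":[0,0,0],"jaw":1},{"travel":[0,0,0],"angular":[0,0,0],"jaw":1},{"travel":[0,0,0],"angular":[0,0,0],"jaw":1},{"travel":[-0.2,0,0],"angular":[0,0,0],"jaw":1},{"travel":[-0.5,0,0],"angular":[0,0,0],"jaw":1},{"travel":[-0.6,0,0],"angular":[0,0,0],"jaw":1},{"travel":[-0.6,0,0],"angular":[0,0,0],"jaw":1},{"travel":[-0.3,0,0],"angular":[0,0,0],"jaw":1},{"travel":[0,0,0],"angular":[0,0,0],"jaw":1},{"travel":[0,0,0],"angular":[0,0,0],"jaw":1}])

```text
time: 37.15
ee_pos: [0.5785, 0.2191, 0.3392]
tcp_rot: [-94.4, 90.0, -175.2]
wrist_force: [-0.2, -0.2, -1.2]
width: 1.003
```

```bash
python3 - <<'E'
from h import *
snap("scene","s15"); snap("side","d15"); snap("wrist","w15")
eyes("w15"); eyes("d15"); pan("s15","d15"); plan(RH,[])
E
```

```text
loop-top D hist {-56: 71, -52: 68, -48: 0, -44: 0, -40: 0, -36: 0, -32: 0, -28: 0, -24: 0, -20: 0, -16: 0, -12: 103, -8: 266, -4: 321, 0: 307, 4: 174, 8: 98, 12: 280, 16: 342, 20: 333, 24: 168, 28: 1, 32: 240, 36: 381, 40: 359, 44: 296, 48: 9, 52: 0, 56: 0}
N range [-0.0267  0.0243] z [0.0061 0.0074]
loop-top D hist {-56: 2, -52: 1, -48: 1, -44: 3, -40: 3, -36: 0, -32: 1, -28: 2, -24: 1, -20: 1, -16: 7, -12: 13, -8: 22, -4: 25, 0: 26, 4: 7, 8: 18, 12: 23, 16: 23, 20: 23, 24: 5, 28: 13, 32: 16, 36: 25, 40: 24, 44: 16, 48: 2, 52: 2, 56: 4}
N range [-0.0243  0.0265] z [0.0058 0.0095]
pan [0.5743 0.2202] yaw 9.29 want 9.1; res 0.003 off along D -0.0025 N -0.0044 1086
now [0.5783 0.219  0.3386] axes [[-0.001, 0.987, 0.16], [-0.0, 0.16, -0.987], [-1.0, -0.001, 0.0]] w 1.0 F [0.4 0.4 0.5] t 37.3 q [ 18.  -1.  79.   0. 102.   9.]
rot total [0.08 0.01 0.08] rows 1 each [0.0002 0.     0.0002]
```

Loops at ≈−2.5, 17 and 38.5 mm, pan fine. I'll move the arm clear and wait a little, in case of a knock, then check.

drive_tool(deltas=[{"travel":[-0.5,0,0],"angular":[0,0,0],"jaw":1},{"travel":[-0.2,0,0.6],"angular":[0,0,0],"jaw":1},{"travel":[0,0,0.8],"angular":[0,0,0],"jaw":1},{"travel":[0,0,0.8],"angular":[0,0,0],"jaw":1},{"travel":[0,0,0.8],"angular":[0,0,0],"jaw":1},{"travel":[0,0,0.8],"angular":[0,0,0],"jaw":1},{"travel":[0,0,0.8],"angular":[0,0,0],"jaw":1},{"travel":[0,0,0.8],"angular":[0,0,0],"jaw":1},{"travel":[0,0,0],"angular":[0,0,0],"jaw":1},{"travel":[0,0,0],"angular":[0,0,0],"jaw":1},{"travel":[0,0,0],"angular":[0,0,0],"jaw":1},{"travel":[0,0,0],"angular":[0,0,0],"jaw":1},{"travel":[0,0,0],"angular":[0,0,0],"jaw":1},{"travel":[0,0,0],"angular":[0,0,0],"jaw":1},{"travel":[0,0,0],"angular":[0,0,0],"jaw":1},{"travel":[0,0,0],"angular":[0,0,0],"jaw":1},{"travel":[0,0,0],"angular":[0,0,0],"jaw":1},{"travel":[0,0,0],"angular":[0,0,0],"jaw":1},{"travel":[0,0,0],"angular":[0,0,0],"jaw":1},{"travel":[0,0,0],"angular":[0,0,0],"jaw":1}])

```text
time: 39.3
ee_pos: [0.6217, -0.0475, 0.3753]
tcp_rot: [103.1, 90.0, 22.3]
wrist_force: [-0.1, 0.0, 0.0]
width: 1.0
```

drive_tool(deltas=[{"travel":[0,0,0],"angular":[0,0,0],"jaw":1},{"travel":[0,0,0],"angular":[0,0,0],"jaw":1},{"travel":[0,0,0],"angular":[0,0,0],"jaw":1},{"travel":[0,0,0],"angular":[0,0,0],"jaw":1},{"travel":[0,0,0],"angular":[0,0,0],"jaw":1},{"travel":[0,0,0],"angular":[0,0,0],"jaw":1},{"travel":[0,0,0],"angular":[0,0,0],"jaw":1},{"travel":[0,0,0],"angular":[0,0,0],"jaw":1},{"travel":[0,0,0],"angular":[0,0,0],"jaw":1},{"travel":[0,0,0],"angular":[0,0,0],"jaw":1},{"travel":[0,0,0],"angular":[0,0,0],"jaw":1},{"travel":[0,0,0],"angular":[0,0,0],"jaw":1},{"travel":[0,0,0],"angular":[0,0,0],"jaw":1},{"travel":[0,0,0],"angular":[0,0,0],"jaw":1},{"travel":[0,0,0],"angular":[0,0,0],"jaw":1},{"travel":[0,0,0],"angular":[0,0,0],"jaw":1},{"travel":[0,0,0],"angular":[0,0,0],"jaw":1},{"travel":[0,0,0],"angular":[0,0,0],"jaw":1},{"travel":[0,0,0],"angular":[0,0,0],"jaw":1},{"travel":[0,0,0],"angular":[0,0,0],"jaw":1}])

```text
time: 41.3
ee_pos: [0.6217, -0.0475, 0.3753]
tcp_rot: [101.7, 90.0, 20.9]
wrist_force: [0.2, 0.3, -1.4]
width: 0.999
```

```bash
python3 - <<'E'
from h import *
c=snap("scene","s16"); d=snap("side","d16"); P=load("s16","d16")
eyes("s16","d16"); pan("s16","d16")
for n,z,x,y in(("jug",(.17,.2),(.7,.85),(-.05,.15)),("tub",(.085,.105),(.65,.9),(-.35,-.08)),("carton",(.14,.16),(.55,.68),(-.5,-.39))):
    for t in("0","16"):
        print(n,t,box(load("scene"+t,"side"+t) if t=="0" else P,*z,x,y)[:,:2].mean(0).round(3))
im=np.hstack([cv2.resize(c["frame"][100:220,270:390],(390,390),interpolation=2),cv2.resize(d["frame"][200:320,200:320],(390,390),interpolation=2)])
cv2.imwrite("pics/m16.png",im)
E
```

```text
loop-top D hist {-56: 2, -52: 1, -48: 4, -44: 1, -40: 1, -36: 2, -32: 3, -28: 2, -24: 0, -20: 2, -16: 17, -12: 21, -8: 32, -4: 30, 0: 24, 4: 12, 8: 29, 12: 32, 16: 28, 20: 28, 24: 3, 28: 22, 32: 29, 36: 33, 40: 28, 44: 18, 48: 3, 52: 10, 56: 11}
N range [-0.0273  0.0263] z [0.0064 0.0099]
pan [0.5744 0.2203] yaw 9.23 want 9.1; res 0.0029 off along D -0.0024 N -0.0044 1078
jug 0 [0.783 0.049]
jug 16 [0.783 0.05 ]
tub 0 [ 0.777 -0.208]
tub 16 [ 0.777 -0.208]
carton 0 [ 0.617 -0.449]
carton 16 [ 0.622 -0.451]
```

View pics/m16.png

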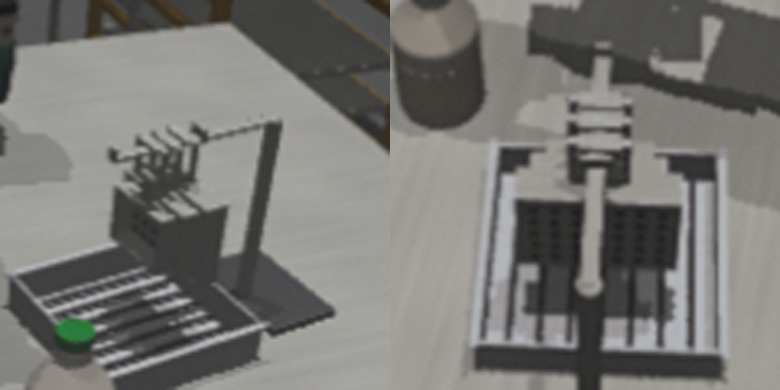

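Final picture: three loops on the bar between tip and stop, bowls nested, pan square below, bystanders unmoved. Handing in.

```bash
python3 -c "
from rig import robot
print(robot.hand_in())"
```

```text
the job is handed in; nothing more can be done
None
```

I slid the pan into place under the hook, then hung strainers 1, 2 and 3 nested on the bar. Strainer 4 was not in the rack. I handed in at about 41 s, and no verdict was reported.

Last checks, from the camera images:
- **Pan:** it sits about 5 mm from below hook_mid and about 0.1° off the bar. It was never seen to be knocked aside.
- **Strainers:** the loops sit at about +38, +17 and −3 mm along the bar, so the handles are about 20–21 mm apart. They are centred across the bar to within about 1 mm. They looked upright, and their positions were unchanged over the final wait of about 4 s.
- **Bystanders:** the jug and tub show no movement. The carton's measured centre shifted about 5 mm; nothing came near it, so I put this down to which points the cameras saw.
- **Robot:** the arm was clear of everything when I handed in.

No check failed.

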